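Test the safety switch and load a display stand under the curing lamp

TASK

Before the curing lamp is used, test its safety switch: press the yellow test button so that the blue lever drops, then lift the lever back up until it stays up. Then swing the lamp arm about a quarter turn clear of the jig and stack the display stand squarely in the jig's pocket, the cream plinth first, then every teal spacer there is on the table, then the orange top disc with its figure upright. Last, swing the lamp back so that its head is centred over the stack, let go of everything, leave the lever up, and do not knock over or shift the paint jars.

Things in the scene. Friction and masses are not known exactly. Their poses are not given: they have to be found in the camera images.
- station: curing station fixed to the table: an aluminium jig plate 110 x 110 x 12 mm with a square pocket at its middle, and beside it an upright lamp post. Origin: on the table under the pocket's centre. Its x, y are square to the pocket: +y points from the pocket to the post's side, x is the direction across the two tall guide walls
- pocket (a point): centre of the pocket's floor, 12 mm above the table. The pocket is 56 x 56 mm inside: two tall white guide walls (6 mm thick, 40 mm wide, tops 46 mm above the floor) stand at its +x and -x sides (station axes), two low lips (6 mm high, 6 mm thick) at its +y and -y sides, so fingers have room on the +y and -y sides
- lamp_arm (a joint): angle of the swinging lamp arm (rad). At 0 the lamp head is exactly over the pocket; it grows as the arm swings clear, clockwise seen from above, towards the robot; stops at -0.25 and 1.5. A stiff hinge (0.12 N m): it stays where it is left
- lamp_hinge (a point): point on the vertical hinge axis of the lamp arm, on top of the post, 165 mm above the table. The post is 22 mm across and the axis stands at x = +70, y = +170 mm from the pocket in station axes; the arm is 184 mm from the axis to the centre of the lamp head
- lamp_grip (a point): the lamp's grip point: on the axis of the orange upright handle (18 mm across, 50 mm high) on top of the white round lamp head (72 mm across); the point is on the head's vertical centre line, 30 mm above the head's top and 20 mm below the handle's top, 211 mm above the table. The underside of the head is 151 mm above the table; the arm bar and its cap lie below 195 mm
- rcd: safety switch (RCD) fixed to the table: a low grey box, 90 (x) x 100 (y) x 50 mm high, with a white top that carries the yellow test button and the blue lever. Origin: centre of its underside; -x is the side the lever drops to
- button_top (a point): centre of the top of the yellow round test button, 20 mm across, 61.5 mm above the table when out; at x = -17, y = +36 mm from the box's centre. It is pressed straight down
- test_button (a joint): how far the test button is pressed (m): 0 out, 0.007 fully down; its spring takes 1.5 N at first and 5 N fully down. The lever is tripped at about 0.004; press it fully
- rcd_lever (a joint): angle of the blue lever (rad): 0 up (on), leaning 0.25 rad back past upright and held there by its weight; 1.4 dropped (off), lying over the box's -x edge. It turns about a level axis along the box's y, at x = -5, y = 0 mm, 45 mm above the table. Let go anywhere below about 0.25 it settles back to 0, beyond that it drops. It turns with almost no force; it rises only if the button is out
- lever_tip (a point): centre of the blue crossbar at the lever's end, 62 mm from its axis: 14 mm thick, 24 mm long along the box's y, with flat ends that can be pinched; about 105 mm above the table when up, 70 mm when dropped and then 17 mm out beyond the box's -x side
- plinth: cream square plinth, 50 x 50 x 24 mm, loose. Origin: centre of its underside, z up, x and y square to its sides
- spacer1: teal square spacer, 50 x 50 x 12 mm, loose, flat on the table; there may be one, two or three of them (an absent one reads None). Origin: centre of its underside, z up, x and y square to its sides
- spacer2: teal square spacer, 50 x 50 x 12 mm, loose, flat on the table; there may be one, two or three of them (an absent one reads None). Origin: centre of its underside, z up, x and y square to its sides
- spacer3: teal square spacer, 50 x 50 x 12 mm, loose, flat on the table; there may be one, two or three of them (an absent one reads None). Origin: centre of its underside, z up, x and y square to its sides
- top_disc: orange round top disc, 48 mm across, 12 mm thick, with a small violet crystal figure (17 mm across, 28 mm high) glued on its middle, loose, figure up. Origin: centre of the disc's underside
- paint_red: closed paint jar, 38 mm across, 60 mm high, standing on the table; a bystander. Origin: centre of its underside
- paint_violet: closed paint jar, 38 mm across, 60 mm high, standing on the table; a bystander. Origin: centre of its underside
- paint_green: closed paint jar, 38 mm across, 60 mm high, standing on the table; a bystander. Origin: centre of its underside
Mind the look-alikes: they are no part of the job. What is shaped like the spacer1 but green is not meant. Leave any green or red look-alike of the spacer2 alone.

How it is judged:
By the outcome, as a careful person would: the job done as asked, in the order asked, and still so for the second after the job is handed in, with the robot touching nothing.
Of spacer1, spacer2, spacer3 only 1 to 3 are there at a start; the rules pass over those that are not, and their reading is None.
At some moment in a run one of plinth, spacer1, spacer2, spacer3, top_disc may be knocked a few centimetres aside while the robot is not near it.
Once in a run the grip may slacken for a moment while it holds something.
It also fails if it takes over 210 s, if anything falls off the work surface, if the arm or the gripper's body presses on something with over 40 N, if the wrist force passes 120 N, or if a joint passes its speed limit or range.

ROBOT

A 6-joint arm with a two-finger parallel gripper is mounted at the origin on the work surface. World frame = base frame: x ahead of the robot, y to its left, z up, the work surface at z = 0. Lengths are in m, angles in rad, forces in N, time in s.
With the tool pointing down it reaches from about 0.325 to 0.85 m from the base axis. Payload 4.4 kg.
Tool frame: the origin (TCP) lies midway between the tips of the shut fingers; the grasp point (between the pads) lies 19 mm behind it (bot.grip_point_offset is the distance from the TCP to the grasp point, in m); z points along the fingers, y is the line along which they close (so a half turn about z gives the same grasp; the last joint's range is limited). The gripper opens to 94 mm and grips with 3 to 60 N. Pads are 16 mm wide; open, the fingers measure 119 mm over their backs; the gripper's body (75 mm by 177 mm) begins 78 mm behind the grasp point.
Start: joints at [-0.15, 0.207, 1.542, -0, 1.393, -0.15], TCP at [0.575, -0, 0.205] pointing down, gripper open.
Joint ranges: [-2.73, 2.73], [-0.86, 2.22], [0.23, 2.46], [-1.11, 4.25], [0.08, 2.63], [-2.82, 2.82]. Speed limits (rad/s): [2.79, 2.79, 3.14, 3.14, 3.14, 3.14].

INTERFACE

Orientations are given as a 3x3 rotation matrix whose columns are the frame's x, y, z axes.
In Python, from bench import bot, optics gives the robot as it stands.
- The arm moves only by the tool play_rows, never from a script. Its arguments are lists of equal length, an entry for each row: "dr": the turn, a rotation vector about the world's x, y, z in rad, a list of three; "linear": the shift along the world's x, y, z in cm, a list of three; "fingers": the finger opening in cm, from 0 to 9.4. In form: {"dr": [[wx, wy, wz], ...], "linear": [[tx, ty, tz], ...], "fingers": [fingers, ...]}. A call has 1 to 12 rows; each row is the pose to reach, as a shift and turn from the pose commanded when the call began; what a row does not reach only later rows make up. A row lasts 1/8 s, in which the tool goes at most 62.5 mm and 10.7 degrees, less where a joint would pass 70% of its speed; a pose out of reach is approached as far as the arm can. A call with a gripper value outside its range is refused whole. The fingers move at their own pace and stop on an object; "squeeze" is the grip in N (left out, the last holds). Time passes only in rows, so rows that repeat a pose let the fingers close. It gives the time, the measured TCP pose, the force, the opening and the grip force at its end, in the units of the state.
- bot.state(): the state, without advancing time (a new reading comes with each control period).
- optics.get_image(name): name is "scene" or "side" or "wrist"; returns a dict with "image" (384x512x3 uint8, red, green, blue), "fov_y" (degrees; the focal length in pixels is half the picture's height over the tangent of half this angle, whatever the lens; pixels are square), "cx", "cy" (the principal point, pixels), "cam_to_world" (4x4, takes a point from camera to world coordinates). Camera axes: x right, y down, z forward; pixel columns grow to the right and rows downward; lengths in m; the calibration is good to about 2 mm. A picture is of the moment at which its call begins. There is no depth.
- bot.job_done(): hands the job in; it is judged then, once.
The state is a dict: "time": time; "joints": joint angles; "qd": joint speeds; "effort": joint torques, N m; "tcp_pos": TCP position; "ee_rot": TCP orientation; "ft_force": force on the tool from outside, world axes, zero at the start; "ft_torque": the same for the moment, N m; "opening": finger opening in m; "finger_force": force on a finger pad.
Only numpy, scipy, OpenCV 4.12 (cv2) and the standard library are available. Lean on these libraries where they do the work, as an engineer would, in place of code of your own. Each camera call takes 0.05 s, during which the arm holds its last target. There are 200 camera calls.

## Working session

There is one attempt and no reset: what is moved stays moved. The work goes in short steps, Python scripts to look and compute and a tool call to move; the robot and the scene stay as the last step left them, time stands still between calls to the robot, and variables do not carry over. Pictures are saved under pics/ and viewed, at most 14 in all, crops included, and the job is handed in when it is done.

Besides the shell and the picture viewer there is one more tool, called after "Request:" by a JSON object that holds its "name" and its "arguments". play_rows: Moves the arm, as the interface text tells. Its arguments: {"type":"object","properties":{"dr":{"type":"array","items":{"type":"array","items":{"type":"number"}}},"linear":{"type":"array","items":{"type":"array","items":{"type":"number"}}},"fingers":{"type":"array","items":{"type":"number"}},"squeeze":{"type":"number"}},"required":["dr","linear","fingers"]}

```bash
ls && mkdir -p pics && cat > h.py <<'E'
import numpy as np, cv2, json, pickle
from bench import bot, optics
def grab(name,fn=None):
    d=optics.get_image(name)
    if fn: cv2.imwrite('pics/'+fn+'.png',cv2.cvtColor(d['image'],cv2.COLOR_RGB2BGR)); pickle.dump(d,open('pics/'+fn+'.pkl','wb'))
    return d
def load(fn): return pickle.load(open('pics/'+fn+'.pkl','rb'))
def f(d): return d['image'].shape[0]/2/np.tan(np.radians(d['fov_y'])/2)
def ray(d,u,v):
    T=np.array(d['cam_to_world']); r=T[:3,:3]@np.array([(u-d['cx'])/f(d),(v-d['cy'])/f(d),1]); return T[:3,3],r/np.linalg.norm(r)
def atz(d,u,v,z):
    o,r=ray(d,u,v); return o+r*(z-o[2])/r[2]
def tri(*obs):
    A=np.zeros((3,3));b=np.zeros(3)
    for d,u,v in obs:
        o,r=ray(d,u,v);P=np.eye(3)-np.outer(r,r);A+=P;b+=P@o
    p=np.linalg.solve(A,b)
    return p,[round(float(np.linalg.norm((np.eye(3)-np.outer(r,r))@(p-o))*1000),1) for o,r in (ray(*q) for q in obs)]
def proj(d,p):
    T=np.array(d['cam_to_world']); c=T[:3,:3].T@(np.array(p)-T[:3,3]); return d['cx']+f(d)*c[0]/c[2], d['cy']+f(d)*c[1]/c[2]
E
python3 - <<'E'
from h import *
ims=[grab(n,n+'0') for n in('scene','side','wrist')]
for d in ims: print(d['fov_y'],d['cx'],d['cy'],np.round(d['cam_to_world'],3).tolist(), [k for k in d])
a=np.hstack([cv2.imread('pics/%s0.png'%n) for n in('scene','side')])
s=bot.state(); print(s['tcp_pos'],s['ft_force'],s['opening'],s['time'])
E
```

```text
pics
55.28831950692944 256.1024374351492 191.43539917748916 [[-0.269, 0.723, -0.636, 1.237], [0.963, 0.195, -0.187, 0.133], [-0.011, -0.663, -0.748, 0.949], [0.0, 0.0, 0.0, 1.0]] ['image', 'fov_y', 'cx', 'cy', 'cam_to_world']
49.1880360193627 250.3649323291516 195.8493426101933 [[0.981, -0.102, 0.168, 0.359], [-0.196, -0.504, 0.841, -1.016], [-0.001, -0.858, -0.514, 0.742], [0.0, 0.0, 0.0, 1.0]] ['image', 'fov_y', 'cx', 'cy', 'cam_to_world']
65.13375109037999 257.1020762060919 186.94551879477496 [[1.0, 0.001, -0.002, 0.574], [0.001, -0.965, -0.262, 0.077], [-0.002, 0.262, -0.965, 0.383], [0.0, 0.0, 0.0, 1.0]] ['image', 'fov_y', 'cx', 'cy', 'cam_to_world']
[5.74401809e-01 6.83766476e-05 2.04600059e-01] [-0.61242403 -0.55895111  0.05265115] 0.09400672872529715 0.15
```

View pics/scene0.png

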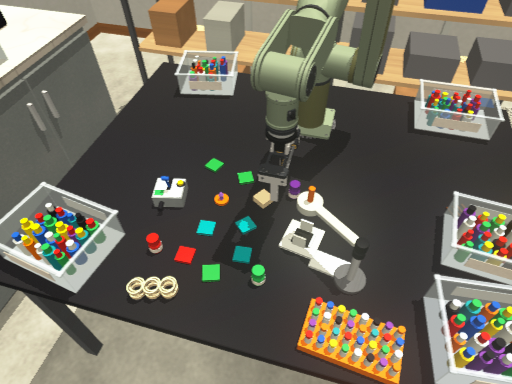

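View pics/side0.png

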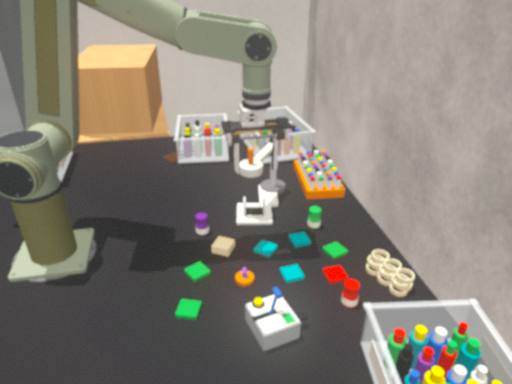

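View pics/wrist0.png

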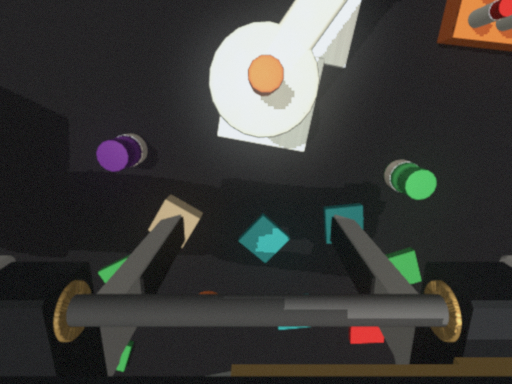

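Scene view: the teal candidates are (206,227), (246,225) and (242,254). Partial arm shadow makes two of them look darker. The look-alikes are green (214,164), (246,177), (210,271) and red (185,254). The plinth is at (262,199), the disc at (222,199), the RCD at (170,192) with its lever up, and the lamp handle at (311,194). The jars are violet (294,188), green (258,275) and red (154,243).

```bash
python3 - <<'E'
from h import *
S,D=load('scene0'),load('side0')
rng={'teal':((80,80,40),(98,255,255)),'green':((50,100,60),(75,255,255)),'orange':((5,130,90),(16,255,255)),'yellow':((22,150,90),(32,255,255)),'blue':((105,130,60),(120,255,255)),'violet':((130,80,50),(150,255,255)),'red':((0,150,90),(3,255,255)),'tan':((12,50,100),(22,150,255))}
for d,n,(u0,v0,u1,v1) in((S,'scene',(140,150,330,300)),(D,'side',(170,140,370,350))):
    hsv=cv2.cvtColor(d['image'],cv2.COLOR_RGB2HSV)
    for c,(lo,hi) in rng.items():
        m=cv2.inRange(hsv,lo,hi); k,l,st,ce=cv2.connectedComponentsWithStats(m)
        for i in range(1,k):
            u,v=ce[i]
            if st[i,4]>12 and u0<u<u1 and v0<v<v1: print(n,c,ce[i].round(1),st[i].tolist(),atz(d,u,v,0.012).round(3)[:2])
a=cv2.resize(cv2.imread('pics/scene0.png')[140:300,140:380],(800,533),interpolation=cv2.INTER_CUBIC); cv2.imwrite('pics/c1.png',a)
E
```

```text
scene teal [245.5 224.7] [235, 216, 22, 19, 258] [ 0.584 -0.096]
scene teal [205.9 227.5] [196, 219, 20, 18, 263] [ 0.627 -0.213]
scene teal [241.9 254.1] [232, 245, 21, 19, 305] [ 0.69  -0.075]
scene green [213.8 164.8] [205, 158, 19, 15, 180] [ 0.354 -0.286]
scene green [245.3 177.5] [237, 171, 17, 14, 187] [ 0.386 -0.156]
scene green [158.5 192. ] [154, 190, 10, 5, 42] [ 0.529 -0.424]
scene green [210.6 272.6] [202, 264, 18, 18, 316] [ 0.772 -0.144]
scene green [257.8 272.4] [251, 264, 14, 18, 208] [ 0.736 -0.013]
scene orange [310.7 193.8] [308, 186, 8, 16, 79] [0.402 0.08 ]
scene orange [220.7 200.2] [214, 193, 15, 13, 65] [ 0.508 -0.205]
scene yellow [180.  182.7] [177, 180, 7, 6, 30] [ 0.47 -0.37]
scene blue [165.5 179.3] [161, 176, 9, 11, 46] [ 0.468 -0.426]
scene violet [294.5 186.6] [289, 180, 12, 15, 144] [0.384 0.02 ]
scene violet [220.6 195.3] [219, 192, 4, 8, 20] [ 0.488 -0.213]
scene red [153.  240.6] [146, 233, 15, 17, 191] [ 0.716 -0.352]
scene red [184.7 254.6] [174, 246, 22, 19, 298] [ 0.736 -0.239]
scene tan [262.4 199.1] [253, 189, 20, 20, 163] [ 0.467 -0.072]
sc
[... 991 characters left out ...]
, 7, 15] [ 0.489 -0.213]
side yellow [257.5 301.2] [253, 297, 10, 10, 72] [ 0.518 -0.305]
side blue [276.6 291.3] [272, 287, 10, 10, 61] [ 0.571 -0.281]
side violet [201.  219.4] [195, 212, 13, 16, 189] [0.419 0.069]
side violet [244.1 270.7] [242, 266, 6, 11, 36] [ 0.507 -0.191]
side red [340.7 280. ] [322, 265, 38, 35, 521] [ 0.74  -0.274]
side tan [286.3 146.6] [284, 139, 6, 15, 65] [0.825 0.544]
side tan [298.7 151.6] [297, 150, 5, 5, 15] [0.861 0.486]
side tan [318.2 181.6] [297, 160, 46, 30, 162] [0.855 0.228]
side tan [313.8 161.2] [311, 160, 7, 5, 14] [0.893 0.388]
side tan [327.7 172.3] [325, 171, 7, 6, 15] [0.914 0.289]
side tan [222.9 245.5] [210, 235, 26, 23, 428] [ 0.467 -0.074]
```

View pics/c1.png

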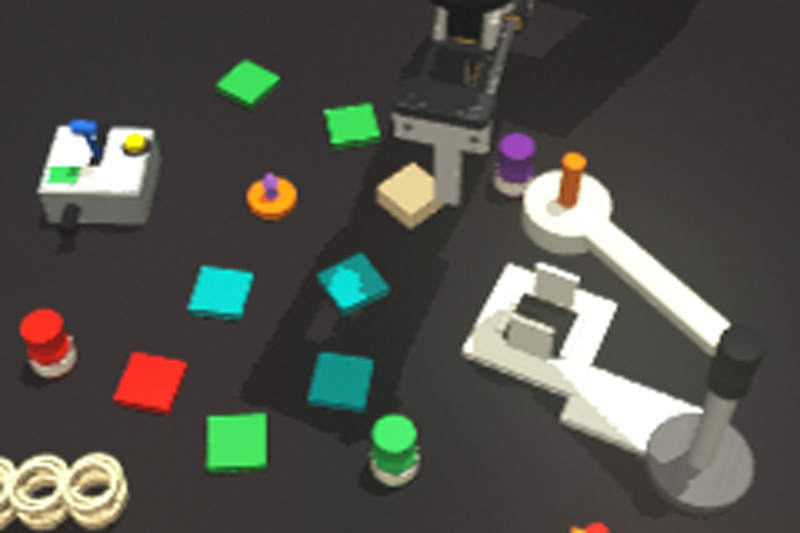

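```bash
python3 - <<'E'
from h import *
S,D,W=load('scene0'),load('side0'),load('wrist0')
T=lambda n,*o: print(n,*[x if isinstance(x,list) else x.round(4) for x in tri(*o)])
T('button',(S,180,182.7),(D,257.5,301.2))
T('lever',(S,165,178),(D,276.6,291.3))
T('handle',(S,310.7,193.8),(D,249.8,154.9))
T('plinth',(S,262.4,197.5),(D,222.9,245.5))
T('crystal',(S,220.6,195.3),(D,244.1,270.7))
for n,a,b in(('t1',(245.5,224.7),(265.3,247.8)),('t2',(205.9,227.5),(291.7,272.8)),('t3',(241.9,254.1),(299.4,239)),('g',(210.6,272.6),(334.6,249.5)),('jarV',(294.5,186.6),(201,219.4)),('jarG',(257.8,272.4),(314.4,212.9)) ):T(n,(S,*a),(D,*b))
# wrist
print('lamp handle top wrist at z.231',atz(W,266,74,.231),'teal w',atz(W,264,238,.012))
E
```

```text
button [ 0.5072 -0.3465  0.0563] [1.3, 1.3]
lever [ 0.5421 -0.3745  0.1062] [1.8, 1.8]
handle [0.5773 0.0908 0.2078] [0.8, 0.8]
plinth [ 0.4652 -0.0741  0.0142] [2.6, 2.6]
crystal [ 0.5022 -0.2076  0.028 ] [1.5, 1.5]
t1 [ 0.5825 -0.0984  0.0064] [2.5, 2.5]
t2 [ 0.6261 -0.216   0.0072] [2.4, 2.4]
t3 [ 0.6892 -0.0777  0.0063] [2.6, 2.6]
g [ 0.7717 -0.1461  0.0071] [2.0, 2.0]
jarV [0.4154 0.0237 0.0443] [1.8, 1.8]
jarG [ 0.7555 -0.0095  0.0445] [2.2, 2.2]
lamp handle top wrist at z.231 [0.57798423 0.09116303 0.231     ] teal w [ 0.58262114 -0.09492547  0.012     ]
```

Three teal spacers, one plinth and one disc are confirmed, and the triangulated heights look plausible. Next I'll take closer wrist views.

Request:
{"name": "play_rows", "arguments": {"dr": [[0,0,0],[0,0,0],[0,0,0],[0,0,0],[0,0,0],[0,0,0]], "linear": [[0,-5,1],[0,-10,2],[0,-15,4],[0,-20,5],[0,-22,5],[0,-22,5]], "fingers": [9.4,9.4,9.4,9.4,9.4,9.4]}}

```text
time: 0.9
tcp_pos: [0.5745, -0.2205, 0.2544]
ee_rot: [[0.002, 1.0, -0.001], [1.0, -0.002, 0.001], [0.001, -0.001, -1.0]]
ft_force: [0.1, 0.5, -0.1]
opening: 0.0936
finger_force: 0.0
```

```bash
python3 - <<'E'
from h import *
grab('wrist','w1')
E
```

Request:
{"name": "play_rows", "arguments": {"dr": [[0,0,0],[0,0,0],[0,0,0],[0,0,0],[0,0,0],[0,0,0],[0,0,0]], "linear": [[-1,-5,0],[-2,-10,-1],[-3,-15,-2],[-4,-20,-3],[-4,-25,-3],[-4,-26,-3],[-4,-26,-3]], "fingers": [9.4,9.4,9.4,9.4,9.4,9.4,9.4]}}

```text
time: 1.82
tcp_pos: [0.5356, -0.4784, 0.2246]
ee_rot: [[-0.001, 1.0, -0.001], [1.0, 0.001, 0.002], [0.002, -0.001, -1.0]]
ft_force: [0.5, 0.1, -0.0]
opening: 0.0938
finger_force: 0.0
```

```bash
python3 - <<'E'
from h import *
grab('wrist','w2')
a=np.vstack([cv2.imread('pics/w1.png')[:300],cv2.imread('pics/w2.png')[:300]]); cv2.imwrite('pics/c2.png',a)
E
```

```text
(no output)
```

View pics/c2.png

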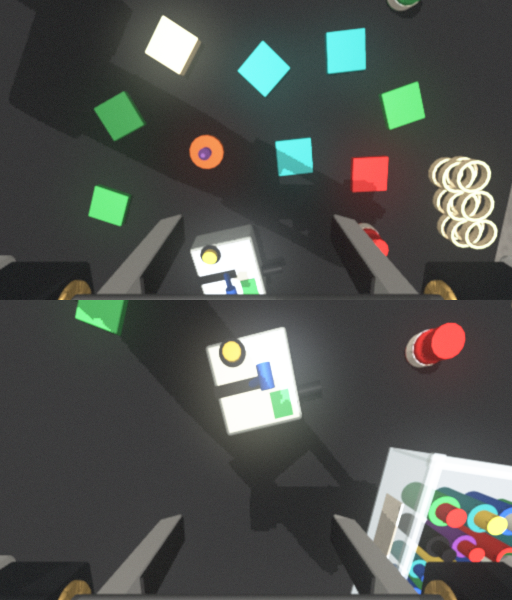

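w1 shows the teal spacers at (264,68), (346,50) and (295,157), the plinth at (172,45) and the disc at (206,152). w2 shows the button at (232,52) and the blue crossbar at (265,76); the box-top corners are (207,47), (284,28), (301,116) and (228,134).

```bash
cat > m.py <<'E'
from h import *
def segs(d,lo,hi,amin=300):
    hsv=cv2.cvtColor(d['image'],cv2.COLOR_RGB2HSV)[:290]
    m=cv2.inRange(hsv,lo,hi); m=cv2.morphologyEx(m,cv2.MORPH_CLOSE,np.ones((3,3)))
    cs,_=cv2.findContours(m,cv2.RETR_EXTERNAL,cv2.CHAIN_APPROX_NONE)
    return [c for c in cs if cv2.contourArea(c)>amin]
def rect(d,c,z,size=None):
    P=np.array([atz(d,u,v,z)[:2] for u,v in c[:,0,:].astype(float)])*1000
    (cx,cy),(w,h),a=cv2.minAreaRect(P.astype(np.float32))
    return round(cx,1),round(cy,1),round(w,1),round(h,1),round(a%90,1)
E
python3 - <<'E'
from m import *
W=load('w1')
for c in segs(W,(80,60,40),(98,255,255)): print('teal',rect(W,c,.012), cv2.boundingRect(c))
for c in segs(W,(10,20,120),(32,140,255)): print('plinth?',rect(W,c,.024), cv2.boundingRect(c))
for c in segs(W,(3,150,80),(16,255,255)): print('disc',rect(W,c,.012), cv2.boundingRect(c))
W2=load('w2')
for c in segs(W2,(22,120,80),(34,255,255),100): print('button',rect(W2,c,.0615),cv2.boundingRect(c))
for c in segs(W2,(105,120,50),(125,255,255),100): print('lever',rect(W2,c,.110),cv2.boundingRect(c))
q=[atz(W2,u,v,.05)[:2] for u,v in((207,47),(284,28),(301,116),(228,134))]
q=np.array(q);print(q.round(4),q.mean(0))
e=[q[1]-q[0],q[2]-q[3]];print([np.degrees(np.arctan2(x[1],x[0])) for x in e],[np.degrees(np.arctan2(x[0],-x[1])) for x in(q[2]-q[1],q[3]-q[0])])
for x in (q[1]-q[0],q[2]-q[1]): print(np.linalg.norm(x))
W0=load('wrist0')
o=load('w1')
print('button 2 view',tri((W2,232,52),(o,209.5,254)))
E
```

```text
teal (623.3, -213.9, 57.5, 55.0, 5.8) (271, 136, 43, 41)
teal (633.0, -96.7, 173.9, 82.4, 6.8) (236, 27, 134, 80)
plinth? (750.9, -357.7, 34.9, 170.5, 35.8) (336, 216, 76, 74)
plinth? (941.6, -312.4, 22.8, 112.6, 1.4) (495, 188, 17, 73)
plinth? (868.8, -280.3, 82.9, 154.5, 17.2) (428, 156, 69, 94)
disc (501.5, -205.8, 48.1, 48.0, 88.2) (189, 134, 35, 35)
button (750.1, -584.2, 11.6, 38.2, 62.1) (417, 247, 26, 15)
button (811.4, -535.6, 21.3, 27.3, 66.8) (475, 211, 23, 22)
lever (772.7, -498.6, 13.6, 52.7, 70.1) (467, 193, 45, 24)
[[ 0.4804 -0.3404]
 [ 0.5633 -0.3217]
 [ 0.5851 -0.413 ]
 [ 0.501  -0.4335]] [ 0.53244321 -0.37715913]
[np.float64(12.772296912294994), np.float64(13.734846656629747)] [np.float64(13.406994887867175), np.float64(12.462836365382353)]
0.08500398080734992
0.09389864386134038
button 2 view (array([ 0.50690094, -0.34529515,  0.04980812]), [0.5, 0.5])
```

Request:
{"name": "play_rows", "arguments": {"dr": [[0,0,-0.18],[0,0,-0.36],[0,0,-0.54],[0,0,-0.72],[0,0,-0.9],[0,0,-1.08],[0,0,-1.26],[0,0,-1.342],[0,0,-1.342],[0,0,-1.342],[0,0,-1.342]], "linear": [[-1,3,0],[-2,6,0],[-2.8,9,0],[-2.8,12,0],[-2.8,13.3,0],[-2.8,13.3,-1],[-2.8,13.3,-3],[-2.8,13.3,-7],[-2.8,13.3,-11],[-2.8,13.3,-13],[-2.8,13.3,-13]], "fingers": [0,0,0,0,0,0,0,0,0,0,0]}}

```text
time: 3.25
tcp_pos: [0.5064, -0.3449, 0.0942]
ee_rot: [[0.974, 0.228, -0.002], [0.228, -0.974, 0.002], [-0.002, -0.003, -1.0]]
ft_force: [0.4, -0.5, 0.3]
opening: 0.0005
finger_force: 0.0
```

```bash
python3 - <<'E'
from h import *
s=bot.state(); print(s['tcp_pos'],s['joints'],s['opening'],s['ft_force'])
a=grab('side','s1');b=grab('wrist','w3')
i=cv2.resize(cv2.imread('pics/s1.png')[260:360,200:340],(560,400),interpolation=cv2.INTER_CUBIC)
cv2.imwrite('pics/c3.png',i)
E
```

```text
[ 0.50642525 -0.34486737  0.09419668] [-7.39147433e-01  3.94657318e-01  1.54220336e+00  2.67793272e-04
  1.20814499e+00  6.01135336e-01] 0.0005154200354875422 [ 0.44754692 -0.47464459  0.33460118]
```

View pics/c3.png

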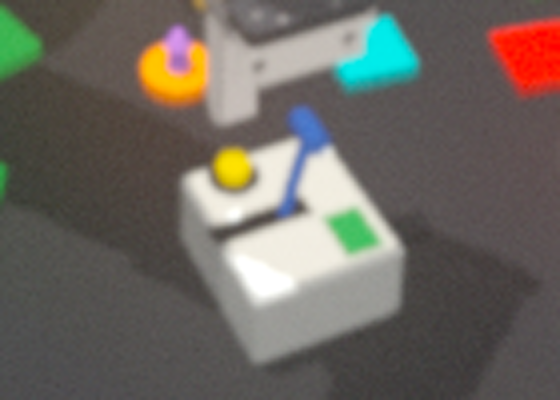

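The shut fingers are over the button at crop (235,168). Pressing now.

Request:
{"name": "play_rows", "arguments": {"dr": [[0,0,0],[0,0,0],[0,0,0],[0,0,0],[0,0,0],[0,0,0],[0,0,0]], "linear": [[0,-0.1,-1.5],[0,-0.1,-2.7],[0,-0.1,-3.2],[0,-0.1,-3.6],[0,-0.1,-4],[0,-0.1,-4.1],[0,-0.1,-4.1]], "fingers": [0,0,0,0,0,0,0]}}

```text
time: 4.22
tcp_pos: [0.5069, -0.348, 0.055]
ee_rot: [[0.974, 0.227, -0.0], [0.227, -0.974, 0.0], [-0.0, -0.0, -1.0]]
ft_force: [-3.0, 2.1, 4.9]
opening: 0.0004
finger_force: 2.4
```

Request:
{"name": "play_rows", "arguments": {"dr": [[0,0,0],[0,0,0],[0,0,0],[0,0,0]], "linear": [[0,0,2],[0,0,5],[0,0,8],[0,0,9]], "fingers": [0,0,3,5]}}

```text
time: 4.72
tcp_pos: [0.5088, -0.3496, 0.1481]
ee_rot: [[0.974, 0.227, 0.005], [0.227, -0.974, -0.004], [0.004, 0.005, -1.0]]
ft_force: [0.4, -1.2, -0.5]
opening: 0.017
finger_force: 0.0
```

```bash
python3 - <<'E'
from h import *
s=bot.state(); print(s['tcp_pos'],s['opening'],s['ft_force'])
a=grab('side','s2');c=grab('scene','sc2')
for d in(a,c):
    hsv=cv2.cvtColor(d['image'],cv2.COLOR_RGB2HSV); m=cv2.inRange(hsv,(105,130,60),(120,255,255)); k,l,st,ce=cv2.connectedComponentsWithStats(m)
    print([(ce[i].round(1),st[i,4]) for i in range(1,k) if st[i,4]>8 and 140<ce[i][0]<300 and 160<ce[i][1]<340])
i=cv2.resize(cv2.imread('pics/s2.png')[260:360,200:340],(560,400),interpolation=cv2.INTER_CUBIC)
j=cv2.resize(cv2.imread('pics/sc2.png')[150:230,130:242],(560,400),interpolation=cv2.INTER_CUBIC)
cv2.imwrite('pics/c4.png',cv2.resize(np.vstack([i,j]),(420,600)))
E
```

```text
[ 0.5088429  -0.34957987  0.14811999] 0.01699495597503837 [ 0.42113723 -1.1722614  -0.47354271]
[(array([249.2, 314.7]), np.int32(104))]
[(array([170.5, 173.7]), np.int32(67))]
```

View pics/c4.png

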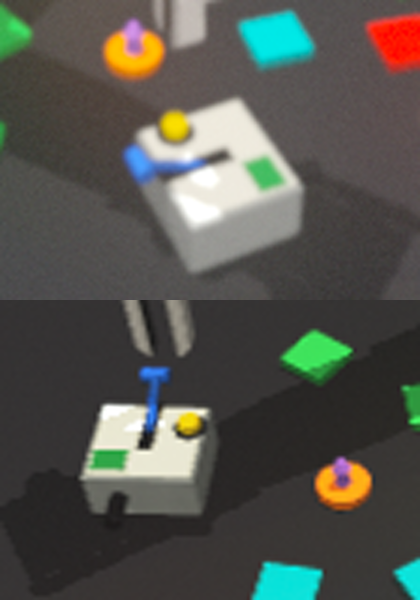

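```bash
python3 - <<'E'
from h import *
print(tri((load('s2'),246.7,314),(load('sc2'),171,169.5)))
E
```

```text
(array([ 0.47271632, -0.39257037,  0.07197556]), [2.5, 2.5])
```

Request:
{"name": "play_rows", "arguments": {"dr": [[0,0,0],[0,0,0],[0,0,0],[0,0,0]], "linear": [[-2,-2.1,0],[-3.7,-4.2,0],[-3.7,-4.2,-2],[-3.7,-4.2,-3]], "fingers": [5,5,5,5]}}

```text
time: 5.32
tcp_pos: [0.4689, -0.388, 0.1111]
ee_rot: [[0.974, 0.227, -0.003], [0.227, -0.974, 0.004], [-0.002, -0.005, -1.0]]
ft_force: [-0.0, -0.0, -0.4]
opening: 0.0501
finger_force: 0.0
```

Request:
{"name": "play_rows", "arguments": {"dr": [[0,0,0],[0,0,0]], "linear": [[0,0,0],[0,0,0]], "fingers": [5,5]}}

```text
time: 5.58
tcp_pos: [0.4706, -0.3894, 0.1142]
ee_rot: [[0.974, 0.228, -0.0], [0.228, -0.974, 0.0], [0.0, -0.0, -1.0]]
ft_force: [-0.7, 0.5, 0.1]
opening: 0.0497
finger_force: 0.0
```

Request:
{"name": "play_rows", "arguments": {"dr": [[0,0,0],[0,0,0],[0,0,0],[0,0,0],[0,0,0],[0,0,0],[0,0,0],[0,0,0],[0,0,0],[0,0,0]], "linear": [[0.15,-0.2,-2],[0.15,-0.2,-4],[0.15,-0.2,-5.5],[0.15,-0.2,-6.3],[0.15,-0.2,-6.3],[0.15,-0.2,-6.3],[0.15,-0.2,-6.3],[0.15,-0.2,-6.3],[0.15,-0.2,-6.3],[0.15,-0.2,-6.3]], "fingers": [5,5,5,5,4,3,2,2,2,2], "squeeze": 6}}

```text
time: 6.82
tcp_pos: [0.4719, -0.3922, 0.0523]
ee_rot: [[0.974, 0.227, 0.001], [0.227, -0.974, -0.0], [0.001, 0.001, -1.0]]
ft_force: [-1.5, 2.1, 5.6]
opening: 0.0238
finger_force: 6.0
```

Request:
{"name": "play_rows", "arguments": {"dr": [[0,0,0],[0,0,0],[0,0,0],[0,0,0],[0,0,0],[0,0,0],[0,0,0],[0,0,0],[0,0,0],[0,0,0],[0,0,0]], "linear": [[0.43,0.1,0.82],[0.97,0.23,1.56],[1.63,0.38,2.21],[2.36,0.55,2.76],[3.17,0.74,3.18],[4.02,0.94,3.48],[4.91,1.14,3.64],[5.81,1.35,3.66],[6.42,1.49,3.6],[6.42,1.49,3.6],[6.42,1.49,3.6]], "fingers": [2,2,2,2,2,2,2,2,2,2,2]}}

```text
time: 8.2
tcp_pos: [0.5362, -0.3771, 0.0877]
ee_rot: [[0.974, 0.227, 0.001], [0.227, -0.974, -0.0], [0.001, 0.0, -1.0]]
ft_force: [1.2, 0.9, 2.5]
opening: 0.0238
finger_force: 6.0
```

Request:
{"name": "play_rows", "arguments": {"dr": [[0,0,0],[0,0,0],[0,0,0],[0,0,0],[0,0,0],[0,0,0],[0,0,0],[0,0,0]], "linear": [[0,0,0],[0,0,0],[0,0,0],[0,0,2],[0,0,6],[0,0,11],[0,0,16],[0,0,17]], "fingers": [4.5,4.5,4.5,4.5,4.5,4.5,4.5,4.5]}}

```text
time: 9.2
tcp_pos: [0.5379, -0.379, 0.2648]
ee_rot: [[0.974, 0.227, 0.009], [0.227, -0.974, -0.008], [0.007, 0.01, -1.0]]
ft_force: [-0.1, -0.2, 0.1]
opening: 0.045
finger_force: 0.0
```

```bash
python3 - <<'E'
from h import *
s=bot.state(); print(s['tcp_pos'],s['joints'].__repr__(),s['opening'])
a=grab('side','s3');c=grab('scene','sc3');grab('wrist','w4')
for d in(a,c):
    hsv=cv2.cvtColor(d['image'],cv2.COLOR_RGB2HSV); m=cv2.inRange(hsv,(105,130,60),(120,255,255)); k,l,st,ce=cv2.connectedComponentsWithStats(m)
    print([(ce[i].round(1),st[i,4]) for i in range(1,k) if st[i,4]>8 and 140<ce[i][0]<300 and 160<ce[i][1]<340])
j=cv2.resize(cv2.imread('pics/sc3.png')[150:310,130:370],(800,533),interpolation=cv2.INTER_CUBIC)
cv2.imwrite('pics/c5.png',j)
E
```

```text
[ 0.53789521 -0.37904909  0.26483821] array([-7.45262959e-01,  3.38312970e-01,  1.25486772e+00,  4.37242844e-05,
        1.53676628e+00,  5.96642571e-01]) 0.044983451128188114
[(array([276.8, 291.7]), np.int32(60))]
[(array([165.6, 179.3]), np.int32(47))]
```

View pics/c5.png

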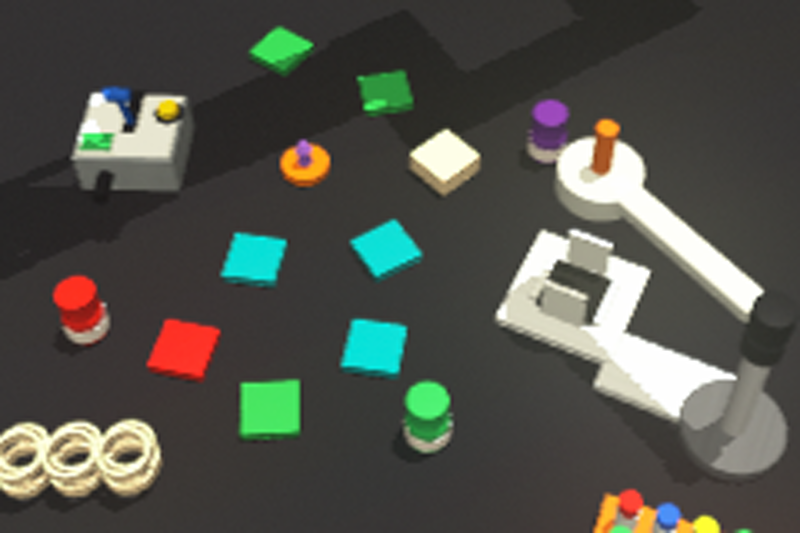

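Lever is back up (crop (117,100)) and all pieces are undisturbed. Next view: the station.

Request:
{"name": "play_rows", "arguments": {"dr": [[0,0,0.18],[0,0,0.36],[0,0,0.54],[0,0,0.72],[0,0,0.9],[0,0,1.08],[0,0,1.26],[0,0,1.34],[0,0,1.34],[0,0,1.34]], "linear": [[1,5,1],[2,10,2],[3,15,3],[4,20,4],[5,25,5],[6,30,5],[7,35,5],[8,38,5],[8,38,5],[8,38,5]], "fingers": [7,7,7,7,7,7,7,7,7,7]}}

```text
time: 10.6
tcp_pos: [0.6147, 0.0023, 0.3054]
ee_rot: [[0.003, 1.0, -0.004], [1.0, -0.003, -0.0], [-0.0, -0.004, -1.0]]
ft_force: [-1.0, -0.0, -0.4]
opening: 0.0701
finger_force: 0.0
```

```bash
python3 - <<'E'
from h import *
s=bot.state(); print(s['tcp_pos'])
grab('wrist','w5')
cv2.imwrite('pics/c6.png',cv2.resize(cv2.imread('pics/w5.png'),(800,600)))
E
```

```text
[0.61474054 0.00232441 0.30539817]
```

View pics/c6.png

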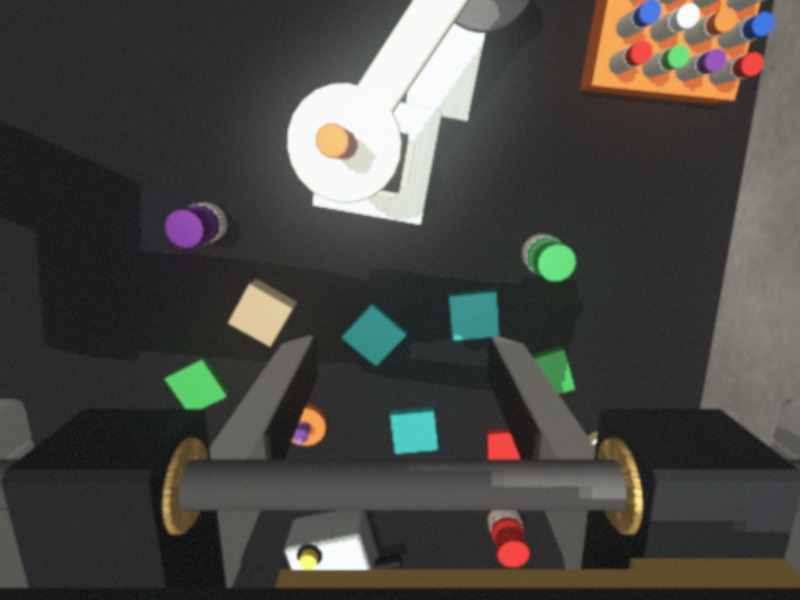

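Head at (344,141), handle top at (334,139), plate near edge from (313,205) to (420,222), right edge up to about (440,110).

```bash
python3 - <<'E'
from h import *
W=load('w5');k=.64
P=lambda u,v,z=.012: atz(W,u*k,v*k,z)[:2]
a,b,c=P(313,205),P(420,222),P(440,112)
print(a,b,c,np.linalg.norm(b-a),np.linalg.norm(c-b))
ex=(b-a)/np.linalg.norm(b-a); ey=np.array([-ex[1],ex[0]]);yaw=np.arctan2(ex[1],ex[0])
print('yaw',np.degrees(yaw)); p=b-ex*.055+ey*.055; h=p+.07*ex+.17*ey
g=P(334,139,.231); print('pocket',p,'hinge',h,'handle',g,'headtop',P(344,141,.181),np.linalg.norm(g-h))
S=load('scene0');print('hinge cap scene z.195', atz(S,361.6,240,.195))
v=g-h;v0=p-h; th=np.arctan2(v0[1],v0[0])-np.arctan2(v[1],v[0]); print('th',th)
for e in (0,1.35,1.4):
    A=np.arctan2(v[1],v[0])-e; print(e,h+.184*np.array([np.cos(A),np.sin(A)]))
E
```

```text
[0.52502805 0.04043052] [0.63135919 0.0234369 ] [0.64940097 0.12673547] 0.10768051704644117 0.10486228673993164
yaw -9.080103126083973
pocket [0.58572825 0.08642751] hinge [0.68167963 0.24325012] handle [0.57934597 0.0917409 ] headtop [0.57838928 0.09306515] 0.18283113083898045
hinge cap scene z.195 [0.68124729 0.23679633 0.195     ]
th 0.04495932595589691
0 [0.57869173 0.09077228]
1.35 [0.5103484  0.31034416]
1.4 [0.51391582 0.3188233 ]
```

Request:
{"name": "play_rows", "arguments": {"dr": [[0,0,-0.18],[0,0,-0.36],[0,0,-0.54],[0,0,-0.72],[0,0,-0.9],[0,0,-1.08],[0,0,-1.2],[0,0,-1.2],[0,0,-1.2]], "linear": [[-0.6,1.5,0],[-1.2,3,0],[-1.8,4.5,0],[-2.4,6,0],[-3,7.5,0],[-3.67,8.9,0],[-3.67,8.9,-3],[-3.67,8.9,-4],[-3.67,8.9,-4]], "fingers": [6,6,6,6,6,6,6,6,6]}}

```text
time: 11.78
tcp_pos: [0.5784, 0.0908, 0.2663]
ee_rot: [[0.933, 0.36, -0.003], [0.36, -0.933, -0.0], [-0.003, -0.001, -1.0]]
ft_force: [0.7, 0.7, -0.2]
opening: 0.0599
finger_force: 0.0
```

Request:
{"name": "play_rows", "arguments": {"dr": [[0,0,0],[0,0,0],[0,0,0],[0,0,0],[0,0,0],[0,0,0],[0,0,0],[0,0,0],[0,0,0]], "linear": [[0,0,-3],[0,0,-5],[0,0,-7],[0,0,-7],[0,0,-7],[0,0,-7],[0,0,-7],[0,0,-7],[0,0,-7]], "fingers": [6,6,6,5,4,3,2,1,1], "squeeze": 8}}

```text
time: 12.9
tcp_pos: [0.5793, 0.0918, 0.1981]
ee_rot: [[0.933, 0.361, 0.001], [0.361, -0.933, -0.0], [0.001, 0.001, -1.0]]
ft_force: [0.5, -1.1, 3.3]
opening: 0.0181
finger_force: 8.0
```

```bash
python3 - <<'E'
import numpy as np
h=np.array([.6817,.2425]);g=np.array([.578,.0912]);v=g-h;r=np.hypot(*v);A=np.arctan2(v[1],v[0]);print(r)
for e in np.linspace(0,1.35,13)[1:]: print(e.round(2),((h+r*np.array([np.cos(A-e),np.sin(A-e)])-g)*100).round(2).tolist())
E
```

```text
0.1834267701291172
0.11 [-1.63, 1.26]
0.22 [-3.11, 2.69]
0.34 [-4.42, 4.29]
0.45 [-5.55, 6.02]
0.56 [-6.47, 7.86]
0.68 [-7.18, 9.8]
0.79 [-7.67, 11.8]
0.9 [-7.93, 13.85]
1.01 [-7.96, 15.91]
1.12 [-7.75, 17.96]
1.24 [-7.32, 19.98]
1.35 [-6.66, 21.93]
```

Request:
{"name": "play_rows", "arguments": {"dr": [[0,0,0],[0,0,0],[0,0,0],[0,0,0],[0,0,0],[0,0,0],[0,0,0],[0,0,0],[0,0,0],[0,0,0],[0,0,0],[0,0,0]], "linear": [[-1.63,1.26,0],[-3.11,2.69,0],[-4.42,4.29,0],[-5.55,6.02,0],[-6.47,7.86,0],[-7.18,9.8,0],[-7.67,11.8,0],[-7.93,13.85,0],[-7.96,15.91,0],[-7.75,17.96,0],[-7.32,19.98,0],[-6.66,21.93,0]], "fingers": [1,1,1,1,1,1,1,1,1,1,1,1]}}

```text
time: 14.4
tcp_pos: [0.5127, 0.3123, 0.1973]
ee_rot: [[0.933, 0.361, -0.0], [0.361, -0.933, -0.001], [-0.0, 0.001, -1.0]]
ft_force: [3.7, -3.6, 3.0]
opening: 0.0174
finger_force: 8.0
```

Request:
{"name": "play_rows", "arguments": {"dr": [[0,0,0],[0,0,0],[0,0,0],[0,0,0],[0,0,0],[0,0,0]], "linear": [[0,0,0],[0,0,0],[0,0,0],[0,0,0],[0,0,4],[0,0,8]], "fingers": [1,4,4,4,4,4]}}

```text
time: 15.15
tcp_pos: [0.5116, 0.3106, 0.2774]
ee_rot: [[0.933, 0.36, -0.003], [0.36, -0.933, -0.001], [-0.003, -0.0, -1.0]]
ft_force: [0.2, 0.2, -0.1]
opening: 0.04
finger_force: 0.0
```

Request:
{"name": "play_rows", "arguments": {"dr": [[0,0,0.18],[0,0,0.36],[0,0,0.54],[0,0,0.72],[0,0,0.9],[0,0,1.08],[0,0,1.2],[0,0,1.2],[0,0,1.2]], "linear": [[0,-4,3],[1,-9,3],[3,-14,3],[5,-19,3],[7,-24,3],[7.5,-29,3],[7.5,-32,0],[7.5,-33,0],[7.5,-33,0]], "fingers": [8,8,8,8,8,8,8,8,8]}}

```text
time: 16.27
tcp_pos: [0.5874, -0.0188, 0.278]
ee_rot: [[0.005, 1.0, 0.0], [1.0, -0.005, 0.001], [0.001, 0.0, -1.0]]
ft_force: [-0.1, 0.2, -0.3]
opening: 0.0802
finger_force: 0.0
```

```bash
python3 - <<'E'
from h import *
s=bot.state(); print(s['tcp_pos'],s['joints'][5])
grab('wrist','w6');grab('scene','sc4')
cv2.imwrite('pics/c7.png',cv2.resize(cv2.imread('pics/w6.png'),(800,600)))
E
```

```text
[ 0.58739504 -0.01881291  0.2779982 ] -0.17501777110240976
```

View pics/c7.png

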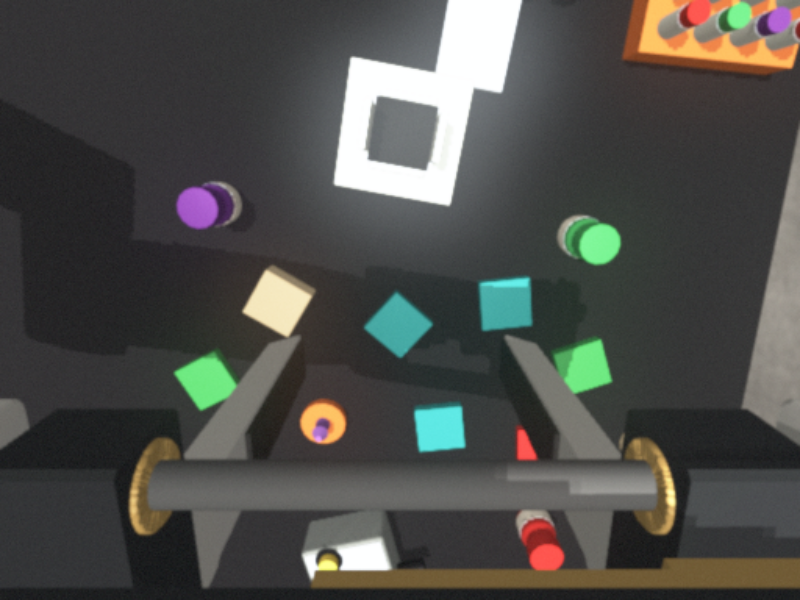

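Pocket clear: plate corners (350,57), (473,80), (450,205), (334,185). Next I'll fit box silhouettes to the masks.

```bash
cat > fit.py <<'E'
from m import *
from scipy.optimize import minimize
def boxfit(d,mask,x,y,yaw,size,h,z0=0.0,K=4):
    s=size/2; H,Wd=mask.shape; M=cv2.resize(mask,None,fx=K,fy=K,interpolation=cv2.INTER_LINEAR)>127
    def cost(p):
        c,sn=np.cos(p[2]),np.sin(p[2]); pts=[]
        for z in(z0,z0+h):
            for a,b in((s,s),(s,-s),(-s,s),(-s,-s)): pts.append(proj(d,(p[0]/1000+c*a-sn*b,p[1]/1000+sn*a+c*b,z)))
        hull=cv2.convexHull(((np.array(pts,np.float32)+.5)*K).astype(np.float32))
        r=np.zeros(M.shape,np.uint8); cv2.fillConvexPoly(r,(hull*16).astype(np.int32),1,shift=4)
        r=r>0; return 1-(r&M).sum()/max(1,(r|M).sum())
    best=min((minimize(cost,(x*1000,y*1000,yy),method='Nelder-Mead',options=dict(initial_simplex=[(x*1000,y*1000,yy),(x*1000+6,y*1000,yy),(x*1000,y*1000+6,yy),(x*1000,y*1000,yy+.2)],maxiter=150)) for yy in (yaw,yaw+.5,yaw-.5)),key=lambda o:o.fun)
    return best.x.round(3),round(best.fun,3)
def mask_near(d,lo,hi,x,y,z,r=40):
    hsv=cv2.cvtColor(d['image'],cv2.COLOR_RGB2HSV); m=cv2.inRange(hsv,lo,hi); u,v=proj(d,(x,y,z))
    n,l,st,ce=cv2.connectedComponentsWithStats(cv2.morphologyEx(m,cv2.MORPH_CLOSE,np.ones((3,3))))
    i=min(range(1,n),key=lambda i: np.hypot(*(ce[i]-(u,v)))+(1e3 if st[i,4]<150 else 0))
    return (l==i).astype(np.uint8)*255
TE=((82,100,40),(98,255,255)); PL=((10,15,90),(32,160,255))
E
python3 - <<'E'
from fit import *
for n in('w1','w6'):
    d=load(n)
    for nm,x,y,yaw,h,c in(('plinth',.466,-.073,.5,.024,PL),('s1',.5825,-.096,.8,.012,TE),('s2',.625,-.214,.05,.012,TE),('s3',.689,-.077,.05,.012,TE)):
        m=mask_near(d,*c,x,y,h); print(n,nm,(m>0).sum(),*boxfit(d,m,x,y,yaw,.05,h))
W=load('w6');k=.64
q=np.array([atz(W,u*k,v*k,.012)[:2] for u,v in((350,57),(473,80),(450,205),(334,185))]);print(q.round(4).tolist(),q.mean(0))
for i in range(4): e=q[(i+1)%4]-q[i];print(np.linalg.norm(e).round(4),np.degrees(np.arctan2(e[1],e[0])).round(2))
f=np.array([atz(W,u*k,v*k,.012)[:2] for u,v in((369,96),(438,106),(432,170),(366,160))]);print(f.mean(0))
E
```

```text
w1 plinth 389 [466.736 -74.168   1.093] 0.852
w1 s1 1671 [581.879 -97.158   0.835] 0.048
w1 s2 1343 [ 6.25571e+02 -2.13857e+02  1.05000e-01] 0.032
w1 s3 1792 [ 6.88358e+02 -7.52750e+01  9.50000e-02] 0.029
w6 plinth 3238 [465.374 -70.755   1.034] 0.612
w6 s1 1078 [582.48  -97.773   0.835] 0.024
w6 s2 949 [ 6.26013e+02 -2.14313e+02  1.12000e-01] 0.041
w6 s3 1136 [ 6.89094e+02 -7.57720e+01  1.01000e-01] 0.03
[[0.5428, 0.148], [0.6498, 0.1292], [0.6321, 0.0214], [0.5245, 0.0401]] [0.58728459 0.08466284]
0.1086 -9.95
0.1092 -99.29
0.1092 170.17
0.1094 80.37
[0.58687109 0.08497838]
```

```bash
python3 - <<'E'
from fit import *
for n in('w1','w6'):
    d=load(n); u,v=map(int,proj(d,(.466,-.073,.012)))
    hsv=cv2.cvtColor(d['image'],cv2.COLOR_RGB2HSV)
    m=np.zeros(hsv.shape[:2],np.uint8); r=38
    c=hsv[max(0,v-r):v+r,u-r:u+r,2]; t,b=cv2.threshold(c,0,255,cv2.THRESH_BINARY+cv2.THRESH_OTSU); t,b=cv2.threshold(c,90,255,cv2.THRESH_BINARY)
    k,l,st,ce=cv2.connectedComponentsWithStats(b); i=1+st[1:,4].argmax(); m[max(0,v-r):v+r,u-r:u+r]=(l==i)*255
    print(n,(u,v),hsv[v,u],(m>0).sum(),cv2.boundingRect(m),*boxfit(d,m,.466,-.073,.5,.05,.024))
E
```

```text
w1 (173, 48) [ 30   1 255] 3002 (142, 14, 68, 68) [464.588 -69.188   0.996] 0.347
w6 (178, 193) [ 23  56 246] 1568 (155, 170, 47, 61) [465.447 -70.684   1.024] 0.199
```

Request:
{"name": "play_rows", "arguments": {"dr": [[0,0,-0.18],[0,0,-0.36],[0,0,-0.546],[0,0,-0.546],[0,0,-0.546],[0,0,-0.546],[0,0,-0.546]], "linear": [[-4,-2,-3],[-8,-4,-6],[-12.2,-5.2,-9],[-12.2,-5.2,-14],[-12.2,-5.2,-17.8],[-12.2,-5.2,-19.8],[-12.2,-5.2,-19.8]], "fingers": [9,9,9,9,9,9,9]}}

```text
time: 17.25
tcp_pos: [0.4648, -0.0694, 0.0789]
ee_rot: [[0.52, 0.854, -0.002], [0.854, -0.52, 0.001], [-0.0, -0.002, -1.0]]
ft_force: [-0.7, 0.1, 0.5]
opening: 0.0899
finger_force: 0.0
```

```bash
python3 - <<'E'
from h import *
s=bot.state(); print(s['tcp_pos'],s['opening'])
grab('wrist','w7');grab('side','s4')
a=cv2.resize(cv2.imread('pics/s4.png')[190:310,170:330],(640,480)); b=cv2.imread('pics/w7.png')
cv2.imwrite('pics/c8.png',cv2.resize(np.hstack([a,cv2.resize(b,(640,480))]),(800,300)))
E
```

```text
[ 0.46484257 -0.06938762  0.07888485] 0.08986947816048775
```

View pics/c8.png

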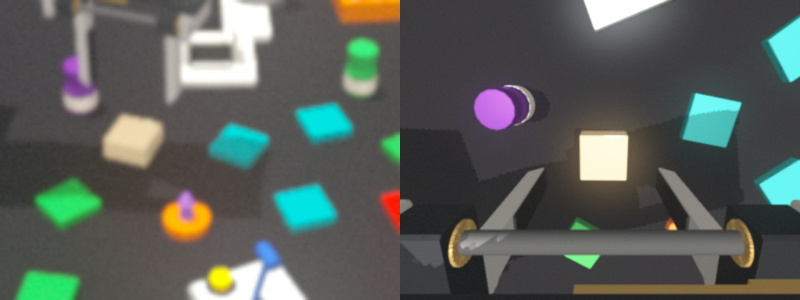

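```bash
python3 - <<'E'
from fit import *
d=load('w7'); g=cv2.cvtColor(d['image'],cv2.COLOR_RGB2HSV)[...,2]; m=np.zeros_like(g); m[150:240,215:312]=(g[150:240,215:312]>140)*255
n,l,st,ce=cv2.connectedComponentsWithStats(m); i=1+st[1:,4].argmax(); m=((l==i)*255).astype(np.uint8); print(st[i],ce[i])
print(boxfit(d,m,.466,-.072,-.546,.05,.024))
E
```

```text
[ 229  167   64   65 3911] [260.32037842 199.14497571]
(array([465.755, -70.828,  -0.564]), np.float64(0.023))
```

Request:
{"name": "play_rows", "arguments": {"dr": [[0,0,-0.018],[0,0,-0.018],[0,0,-0.018],[0,0,-0.018],[0,0,-0.018],[0,0,-0.018],[0,0,-0.018],[0,0,-0.018],[0,0,-0.018],[0,0,-0.018],[0,0,-0.018]], "linear": [[0.1,-0.14,-3],[0.1,-0.14,-6],[0.1,-0.14,-6.9],[0.1,-0.14,-6.9],[0.1,-0.14,-6.9],[0.1,-0.14,-6.9],[0.1,-0.14,-6.9],[0.1,-0.14,-6.9],[0.1,-0.14,-6.9],[0.1,-0.14,-6.9],[0.1,-0.14,-6.9]], "fingers": [9,9,9,7,6,5.5,5,4.5,4.5,9.4,9.4], "squeeze": 5}}

```text
time: 18.73
tcp_pos: [0.4662, -0.0721, 0.0102]
ee_rot: [[0.536, 0.844, -0.0], [0.844, -0.536, 0.0], [-0.0, -0.0, -1.0]]
ft_force: [0.2, 0.6, -0.2]
opening: 0.0666
finger_force: 0.0
```

Request:
{"name": "play_rows", "arguments": {"dr": [[0,0,0],[0,0,0],[0,0,0.18],[0,0,0.36],[0,0,0.54],[0,0,0.72],[0,0,0.9],[0,0,1.08],[0,0,1.26],[0,0,1.44],[0,0,1.571],[0,0,1.571]], "linear": [[0,0,0],[0,0,0],[0,0,0],[0,0,0],[0,0,0],[0,0,0],[0,0,0],[0,0,0],[0,0,0],[0,0,0],[0,0,0],[0,0,0]], "fingers": [9.4,9.4,9.4,9.4,9.4,9.4,9.4,9.4,9.4,9.4,9.4,9.4]}}

```text
time: 20.23
tcp_pos: [0.4664, -0.0722, 0.0104]
ee_rot: [[-0.843, 0.537, -0.0], [0.537, 0.843, 0.0], [0.0, 0.0, -1.0]]
ft_force: [-0.0, 0.2, -0.7]
opening: 0.0942
finger_force: 0.0
```

Request:
{"name": "play_rows", "arguments": {"dr": [[0,0,0],[0,0,0],[0,0,0],[0,0,0],[0,0,0],[0,0,0],[0,0,0]], "linear": [[0,0,0],[0,0,0],[0,0,0],[0,0,0],[0,0,0],[0,0,0],[0,0,0]], "fingers": [8,7,6,5,4.5,4.5,4.5], "squeeze": 25}}

```text
time: 21.1
tcp_pos: [0.4664, -0.0722, 0.0105]
ee_rot: [[-0.844, 0.536, 0.0], [0.536, 0.844, 0.0], [-0.0, 0.0, -1.0]]
ft_force: [0.9, -0.5, -0.6]
opening: 0.0499
finger_force: 25.0
```

Request:
{"name": "play_rows", "arguments": {"dr": [[0,0,0],[0,0,0],[0,0,0.13],[0,0,0.26],[0,0,0.395],[0,0,0.395],[0,0,0.395],[0,0,0.395]], "linear": [[0,0,4],[0,0,8],[3,4,11],[6,8,11],[9,12,11],[12.06,15.7,11],[12.06,15.7,8],[12.06,15.7,8]], "fingers": [4.5,4.5,4.5,4.5,4.5,4.5,4.5,4.5]}}

```text
time: 22.1
tcp_pos: [0.5841, 0.0853, 0.0873]
ee_rot: [[-0.986, 0.169, -0.007], [0.169, 0.986, -0.0], [0.007, -0.001, -1.0]]
ft_force: [-0.6, -1.0, -0.3]
opening: 0.0496
finger_force: 25.0
```

```bash
python3 - <<'E'
from h import *
s=bot.state(); print(s['tcp_pos'],s['ee_rot'][:2],s['opening'],s['finger_force'])
W=grab('wrist','w8');grab('scene','sc5')
a=cv2.resize(cv2.imread('pics/sc5.png')[180:300,250:410],(640,480)); b=cv2.imread('pics/w8.png')
cv2.imwrite('pics/c9.png',cv2.resize(np.hstack([a,cv2.resize(b,(640,480))]),(800,300)))
E
```

```text
[0.58405746 0.08526224 0.08727488] [[-9.85590254e-01  1.68988907e-01 -7.38923935e-03]
 [ 1.68994778e-01  9.85616931e-01 -1.73063301e-04]] 0.04962801209123118 24.99978482723236
```

View pics/c9.png

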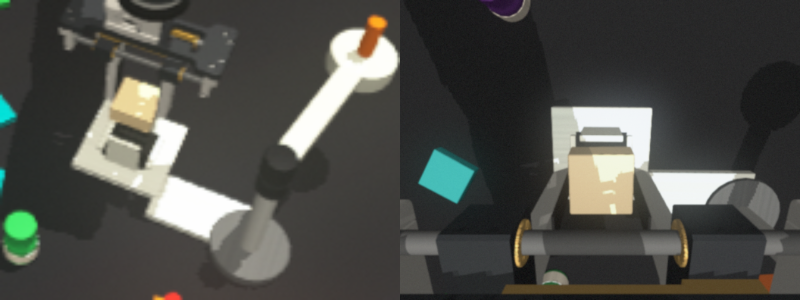

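Request:
{"name": "play_rows", "arguments": {"dr": [[0,0,0],[0,0,0],[0,0,0],[0,0,0],[0,0,0]], "linear": [[0,0,0],[0,0,-1],[0,0,-2],[0,0,-2.6],[0,0,-2.6]], "fingers": [4.5,4.5,4.5,4.5,4.5]}}

```text
time: 22.82
tcp_pos: [0.5861, 0.0847, 0.0633]
ee_rot: [[-0.985, 0.17, -0.002], [0.17, 0.985, 0.0], [0.002, -0.0, -1.0]]
ft_force: [0.2, -0.1, -0.4]
opening: 0.0496
finger_force: 25.0
```

Request:
{"name": "play_rows", "arguments": {"dr": [[0,0,0],[0,0,0],[0,0,0],[0,0,0],[0,0,0],[0,0,0],[0,0,0]], "linear": [[0.05,0,-1],[0.05,0,-2],[0.05,0,-3],[0.05,0,-3.6],[0.05,0,-4],[0.05,0,-4.05],[0.05,0,-4.05]], "fingers": [4.5,4.5,4.5,4.5,4.5,4.5,4.5]}}

```text
time: 23.7
tcp_pos: [0.5878, 0.0848, 0.0242]
ee_rot: [[-0.985, 0.17, 0.001], [0.17, 0.985, 0.0], [-0.001, 0.0, -1.0]]
ft_force: [0.3, 0.8, -1.1]
opening: 0.0495
finger_force: 25.0
```

Request:
{"name": "play_rows", "arguments": {"dr": [[0,0,0],[0,0,0],[0,0,0]], "linear": [[0,0,-0.1],[0,0,-0.15],[0,0,-0.15]], "fingers": [4.5,4.5,4.5]}}

```text
time: 24.08
tcp_pos: [0.5875, 0.0848, 0.0225]
ee_rot: [[-0.985, 0.17, 0.0], [0.17, 0.985, -0.0], [-0.0, 0.0, -1.0]]
ft_force: [0.8, 0.1, -1.0]
opening: 0.0496
finger_force: 25.0
```

Request:
{"name": "play_rows", "arguments": {"dr": [[0,0,0],[0,0,0],[0,0,0],[0,0,0],[0,0,0],[0,0,0],[0,0,0],[0,0,0]], "linear": [[0,0,0],[0,0,0],[0,0,0],[0,0,3],[0,0,7],[0,0,11],[0,0,15],[0,0,16]], "fingers": [6,7,7,7,7,7,8,9]}}

```text
time: 25.08
tcp_pos: [0.5897, 0.0848, 0.186]
ee_rot: [[-0.985, 0.17, 0.007], [0.17, 0.985, -0.0], [-0.007, 0.001, -1.0]]
ft_force: [0.8, -0.2, -0.1]
opening: 0.0866
finger_force: 0.0
```

Request:
{"name": "play_rows", "arguments": {"dr": [[0,0,-0.18],[0,0,-0.36],[0,0,-0.565],[0,0,-0.565],[0,0,-0.565],[0,0,-0.565],[0,0,-0.565]], "linear": [[-0.2,-5,0],[-0.4,-10,0],[-0.55,-15,-2],[-0.55,-18.2,-6],[-0.55,-18.2,-9.8],[-0.55,-18.2,-9.8],[-0.55,-18.2,-9.8]], "fingers": [9.2,9.2,9.2,9.2,9.2,9.2,9.2]}}

```text
time: 25.95
tcp_pos: [0.5823, -0.0969, 0.0848]
ee_rot: [[-0.742, 0.671, 0.0], [0.671, 0.742, 0.0], [-0.0, 0.0, -1.0]]
ft_force: [0.7, 0.3, 0.2]
opening: 0.0917
finger_force: 0.0
```

```bash
cat > sp.py <<'E'
from fit import *
import sys
n,x,y,yaw=sys.argv[1],*map(float,sys.argv[2:5])
d=grab('wrist',n); s=bot.state(); R=np.array(s['ee_rot']); print('tcp',np.round(s['tcp_pos'],4),'tooly',np.degrees(np.arctan2(R[1,1],R[0,1])).round(1),s['time'])
m=mask_near(d,*TE,x,y,.012); print((m>0).sum(),cv2.boundingRect(m)); p,c=boxfit(d,m,x,y,yaw,.05,.012); print(p,np.degrees(p[2]).round(1),c,'shift mm',(p[:2]-1000*np.array(s['tcp_pos'])[:2]).round(1))
E
python3 sp.py w9 .582 -.0975 .835
```

```text
tcp [ 0.5832 -0.0971  0.0858] tooly 47.9 26.0
3404 (227, 166, 60, 59)
[582.489 -97.856   0.836] 47.9 0.028 shift mm [-0.7 -0.8]
```

Request:
{"name": "play_rows", "arguments": {"dr": [[0,0,0],[0,0,0],[0,0,0],[0,0,0],[0,0,0],[0,0,0],[0,0,0],[0,0,0],[0,0,0],[0,0,0]], "linear": [[-0.05,-0.07,-4],[-0.05,-0.07,-7],[-0.05,-0.07,-8.2],[-0.05,-0.07,-8.2],[-0.05,-0.07,-8.2],[-0.05,-0.07,-8.2],[-0.05,-0.07,-8.2],[-0.05,-0.07,-8.2],[-0.05,-0.07,-8.2],[-0.05,-0.07,-8.2]], "fingers": [9,9,9,8,7,6,5,4.5,4.5,4.5], "squeeze": 25}}

```text
time: 27.25
tcp_pos: [0.582, -0.0981, 0.0032]
ee_rot: [[-0.741, 0.671, 0.001], [0.671, 0.741, -0.0], [-0.001, 0.0, -1.0]]
ft_force: [-0.4, 0.4, 4.7]
opening: 0.0499
finger_force: 25.0
```

Request:
{"name": "play_rows", "arguments": {"dr": [[0,0,0],[0,0,0.1],[0,0,0.25],[0,0,0.4],[0,0,0.565],[0,0,0.565],[0,0,0.565],[0,0,0.565]], "linear": [[0,0,4],[0,2,8],[0.2,7,10],[0.4,12,10],[0.55,17,10],[0.55,18.29,9],[0.55,18.29,7.6],[0.55,18.29,7.6]], "fingers": [4.5,4.5,4.5,4.5,4.5,4.5,4.5,4.5]}}

```text
time: 28.25
tcp_pos: [0.585, 0.0836, 0.0758]
ee_rot: [[-0.985, 0.172, -0.005], [0.172, 0.985, -0.001], [0.005, -0.001, -1.0]]
ft_force: [-0.5, 0.8, -0.4]
opening: 0.0494
finger_force: 25.0
```

```bash
python3 - <<'E'
from h import *
W=grab('wrist','w10'); s=bot.state(); print(s['tcp_pos'],s['opening'],s['finger_force'])
cv2.imwrite('pics/c10.png',cv2.resize(cv2.imread('pics/w10.png')[130:330,130:400],(800,592)))
E
```

```text
[0.58586881 0.08340774 0.07675153] 0.04979642975931102 24.999819695949554
```

View pics/c10.png

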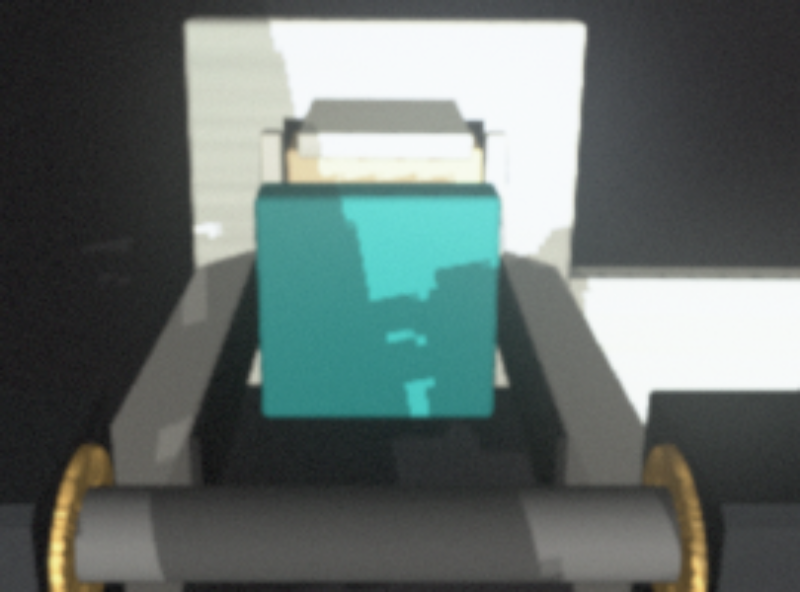

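Plinth sits square in the pocket and the spacer is square in the grip, so I'll lower it.

Request:
{"name": "play_rows", "arguments": {"dr": [[0,0,0],[0,0,0],[0,0,0],[0,0,0],[0,0,0],[0,0,0]], "linear": [[0,0.05,-0.5],[0,0.05,-1.5],[0,0.05,-2.5],[0,0.05,-3.3],[0,0.05,-3.6],[0,0.05,-3.6]], "fingers": [4.5,4.5,4.5,4.5,4.5,4.5]}}

```text
time: 29.05
tcp_pos: [0.5868, 0.0855, 0.0421]
ee_rot: [[-0.985, 0.17, -0.001], [0.17, 0.985, -0.0], [0.001, -0.0, -1.0]]
ft_force: [-0.2, 0.3, -1.0]
opening: 0.0495
finger_force: 25.0
```

Request:
{"name": "play_rows", "arguments": {"dr": [[0,0,0],[0,0,0],[0,0,0]], "linear": [[0,-0.05,-0.2],[0,-0.05,-0.25],[0,-0.05,-0.25]], "fingers": [4.5,4.5,4.5]}}

```text
time: 29.42
tcp_pos: [0.5871, 0.085, 0.0401]
ee_rot: [[-0.985, 0.17, 0.0], [0.17, 0.985, -0.0], [-0.0, 0.0, -1.0]]
ft_force: [0.3, -0.7, -0.2]
opening: 0.0499
finger_force: 25.0
```

Request:
{"name": "play_rows", "arguments": {"dr": [[0,0,0],[0,0,0],[0,0,0],[0,0,0],[0,0,0],[0,0,0],[0,0,0],[0,0,0]], "linear": [[0,0,0],[0,0,0],[0,0,0],[0,0,3],[0,0,7],[0,0,11],[0,0,14],[0,0,14]], "fingers": [6,7,7,7,7,7,8,9]}}

```text
time: 30.42
tcp_pos: [0.5893, 0.085, 0.1832]
ee_rot: [[-0.985, 0.17, 0.007], [0.17, 0.985, -0.0], [-0.007, 0.001, -1.0]]
ft_force: [1.7, 0.7, -0.3]
opening: 0.0865
finger_force: 0.0
```

Request:
{"name": "play_rows", "arguments": {"dr": [[0,0,0.1],[0,0,0.2],[0,0,0.27],[0,0,0.27],[0,0,0.27],[0,0,0.27],[0,0,0.27]], "linear": [[3,-5,0],[6,-10,0],[9,-14,-2],[10.2,-16.1,-6],[10.2,-16.1,-9.5],[10.2,-16.1,-9.5],[10.2,-16.1,-9.5]], "fingers": [9.2,9.2,9.2,9.2,9.2,9.2,9.2]}}

```text
time: 31.3
tcp_pos: [0.689, -0.0757, 0.0849]
ee_rot: [[-0.995, -0.099, -0.0], [-0.099, 0.995, 0.0], [0.0, 0.0, -1.0]]
ft_force: [-0.4, 0.4, 0.6]
opening: 0.0917
finger_force: 0.0
```

```bash
python3 sp.py w11 .689 -.0757 .1
```

```text
tcp [ 0.6899 -0.0758  0.0863] tooly 95.7 31.35
3390 (227, 165, 59, 59)
[ 6.89135e+02 -7.59770e+01  1.01000e-01] 5.8 0.026 shift mm [-0.8 -0.2]
```

Request:
{"name": "play_rows", "arguments": {"dr": [[0,0,0],[0,0,0],[0,0,0],[0,0,0],[0,0,0],[0,0,0],[0,0,0],[0,0,0],[0,0,0],[0,0,0]], "linear": [[0,0,-4],[0,0,-7],[0,0,-8.2],[0,0,-8.2],[0,0,-8.2],[0,0,-8.2],[0,0,-8.2],[0,0,-8.2],[0,0,-8.2],[0,0,-8.2]], "fingers": [9,9,9,8,7,6,5,4.5,4.5,4.5]}}

```text
time: 32.6
tcp_pos: [0.6895, -0.0762, 0.0038]
ee_rot: [[-0.995, -0.099, 0.001], [-0.099, 0.995, -0.0], [-0.001, -0.0, -1.0]]
ft_force: [-1.3, 0.2, 4.6]
opening: 0.0495
finger_force: 25.0
```

Request:
{"name": "play_rows", "arguments": {"dr": [[0,0,0],[0,0,-0.05],[0,0,-0.15],[0,0,-0.27],[0,0,-0.27],[0,0,-0.27],[0,0,-0.27],[0,0,-0.27],[0,0,-0.27]], "linear": [[0,0,4],[-1,2,8],[-4,7,11],[-7,12,11],[-10.15,16.05,11],[-10.15,16.05,10],[-10.15,16.05,8],[-10.15,16.05,8],[-10.15,16.05,8]], "fingers": [4.5,4.5,4.5,4.5,4.5,4.5,4.5,4.5,4.5]}}

```text
time: 33.72
tcp_pos: [0.588, 0.0837, 0.0828]
ee_rot: [[-0.985, 0.171, -0.0], [0.171, 0.985, -0.0], [0.0, -0.0, -1.0]]
ft_force: [-0.4, 1.0, -0.5]
opening: 0.0499
finger_force: 25.0
```

```bash
cat > hov.py <<'E'
from fit import *
import sys
# held block pose vs tool, from the wrist camera; bottom height relative to tcp given
d=grab('wrist',sys.argv[1]); off=float(sys.argv[2]); s=bot.state(); t=np.array(s['tcp_pos']); R=np.array(s['ee_rot']); a=np.arctan2(R[1,1],R[0,1])
print('tcp',t.round(4),np.degrees(a).round(2),s['opening'],s['finger_force'])
m=mask_near(d,*TE,t[0],t[1],t[2]+.008); print((m>0).sum()); p,c=boxfit(d,m,t[0],t[1],a-np.pi/2,.05,.012,t[2]-off); print(p,np.degrees(p[2]).round(2),c)
E
python3 hov.py w12 .0035
```

```text
tcp [0.5883 0.0838 0.0833] 80.16 0.04954749663676692 24.996460676193237
6965
[ 5.86403e+02  8.43390e+01 -1.68000e-01] -9.63 0.152
```

Request:
{"name": "play_rows", "arguments": {"dr": [[0,0,0],[0,0,0],[0,0,0],[0,0,0],[0,0,0],[0,0,0]], "linear": [[-0.05,0.08,-0.8],[-0.05,0.08,-1.6],[-0.05,0.08,-2.4],[-0.05,0.08,-2.8],[-0.05,0.08,-2.9],[-0.05,0.08,-2.9]], "fingers": [4.5,4.5,4.5,4.5,4.5,4.5]}}

```text
time: 34.52
tcp_pos: [0.5871, 0.0853, 0.054]
ee_rot: [[-0.985, 0.17, 0.0], [0.17, 0.985, 0.0], [-0.0, 0.0, -1.0]]
ft_force: [0.1, -0.4, -0.3]
opening: 0.0497
finger_force: 25.0
```

Request:
{"name": "play_rows", "arguments": {"dr": [[0,0,0],[0,0,0],[0,0,0]], "linear": [[0,-0.03,-0.15],[0,-0.03,-0.2],[0,-0.03,-0.2]], "fingers": [4.5,4.5,4.5]}}

```text
time: 34.9
tcp_pos: [0.587, 0.085, 0.052]
ee_rot: [[-0.985, 0.17, 0.0], [0.17, 0.985, 0.0], [-0.0, 0.0, -1.0]]
ft_force: [0.1, 0.2, -0.5]
opening: 0.0496
finger_force: 25.0
```

Request:
{"name": "play_rows", "arguments": {"dr": [[0,0,0],[0,0,0],[0,0,0],[0,0,0],[0,0,0],[0,0,0],[0,0,0],[0,0,0]], "linear": [[0,0,0],[0,0,0],[0,0,0],[0,0,3],[0,0,7],[0,0,11],[0,0,13],[0,0,13]], "fingers": [6,7,7,7,7,7,8,9]}}

```text
time: 35.9
tcp_pos: [0.5886, 0.085, 0.1843]
ee_rot: [[-0.985, 0.17, 0.005], [0.17, 0.985, -0.0], [-0.005, 0.001, -1.0]]
ft_force: [0.9, -0.2, -0.3]
opening: 0.0864
finger_force: 0.0
```

Request:
{"name": "play_rows", "arguments": {"dr": [[0,0,0.1],[0,0,0.2],[0,0,0.28],[0,0,0.28],[0,0,0.28],[0,0,0.28],[0,0,0.28],[0,0,0.28],[0,0,0.28]], "linear": [[1,-5,0],[2,-10,0],[3,-15,0],[3.85,-20,-1],[3.85,-25,-4],[3.85,-29.9,-7],[3.85,-29.9,-9.6],[3.85,-29.9,-9.6],[3.85,-29.9,-9.6]], "fingers": [9.2,9.2,9.2,9.2,9.2,9.2,9.2,9.2,9.2]}}

```text
time: 37.02
tcp_pos: [0.6256, -0.2134, 0.0859]
ee_rot: [[-0.994, -0.11, -0.0], [-0.11, 0.994, 0.0], [0.0, 0.0, -1.0]]
ft_force: [0.6, -0.1, 0.9]
opening: 0.0922
finger_force: 0.0
```

```bash
python3 sp.py w13 .6258 -.214 .11
```

```text
tcp [ 0.6262 -0.2135  0.0869] tooly 96.3 37.075
3341 (226, 165, 59, 59)
[ 6.25897e+02 -2.14532e+02  1.06000e-01] 6.1 0.023 shift mm [-0.3 -1. ]
```

Request:
{"name": "play_rows", "arguments": {"dr": [[0,0,0],[0,0,0],[0,0,0],[0,0,0],[0,0,0],[0,0,0],[0,0,0],[0,0,0],[0,0,0],[0,0,0]], "linear": [[0,-0.05,-4],[0,-0.05,-7],[0,-0.05,-8.2],[0,-0.05,-8.2],[0,-0.05,-8.2],[0,-0.05,-8.2],[0,-0.05,-8.2],[0,-0.05,-8.2],[0,-0.05,-8.2],[0,-0.05,-8.2]], "fingers": [9,9,9,8,7,6,5,4.5,4.5,4.5]}}

```text
time: 38.33
tcp_pos: [0.626, -0.2148, 0.0047]
ee_rot: [[-0.994, -0.109, 0.001], [-0.109, 0.994, -0.001], [-0.001, -0.001, -1.0]]
ft_force: [-0.8, 0.1, 4.6]
opening: 0.0496
finger_force: 25.0
```

Request:
{"name": "play_rows", "arguments": {"dr": [[0,0,0],[0,0,-0.05],[0,0,-0.15],[0,0,-0.28],[0,0,-0.28],[0,0,-0.28],[0,0,-0.28],[0,0,-0.28],[0,0,-0.28],[0,0,-0.28],[0,0,-0.28]], "linear": [[0,0,4],[-0.5,3,8],[-1,8,11],[-2,13,11],[-3,18,11],[-3.8,23,11],[-3.8,28,11],[-3.8,29.8,10],[-3.8,29.9,9],[-3.8,29.9,9],[-3.8,29.9,9]], "fingers": [4.5,4.5,4.5,4.5,4.5,4.5,4.5,4.5,4.5,4.5,4.5]}}

```text
time: 39.7
tcp_pos: [0.5877, 0.0829, 0.0936]
ee_rot: [[-0.985, 0.172, -0.0], [0.172, 0.985, -0.0], [0.0, -0.0, -1.0]]
ft_force: [0.1, 1.2, -0.6]
opening: 0.0497
finger_force: 25.0
```

```bash
python3 hov.py w14 .0035
```

```text
tcp [0.5879 0.083  0.094 ] 80.1 0.04954671972696069 24.999908208847046
6030
[ 5.89565e+02  8.28840e+01 -1.73000e-01] -9.91 0.089
```

Request:
{"name": "play_rows", "arguments": {"dr": [[0,0,0],[0,0,0],[0,0,0],[0,0,0],[0,0,0],[0,0,0]], "linear": [[-0.05,0.12,-0.8],[-0.05,0.12,-1.6],[-0.05,0.12,-2.4],[-0.05,0.12,-2.6],[-0.05,0.12,-2.75],[-0.05,0.12,-2.75]], "fingers": [4.5,4.5,4.5,4.5,4.5,4.5]}}

```text
time: 40.5
tcp_pos: [0.5871, 0.0857, 0.0665]
ee_rot: [[-0.985, 0.17, 0.0], [0.17, 0.985, -0.0], [-0.0, 0.0, -1.0]]
ft_force: [-0.4, -0.5, -0.8]
opening: 0.0496
finger_force: 25.0
```

Request:
{"name": "play_rows", "arguments": {"dr": [[0,0,0],[0,0,0],[0,0,0]], "linear": [[0,-0.07,-0.15],[0,-0.07,-0.2],[0,-0.07,-0.2]], "fingers": [4.5,4.5,4.5]}}

```text
time: 40.88
tcp_pos: [0.5871, 0.0849, 0.0647]
ee_rot: [[-0.985, 0.17, 0.0], [0.17, 0.985, -0.0], [-0.0, -0.0, -1.0]]
ft_force: [-0.6, 0.0, 0.7]
opening: 0.0493
finger_force: 25.0
```

Request:
{"name": "play_rows", "arguments": {"dr": [[0,0,0],[0,0,0],[0,0,0],[0,0,0],[0,0,0],[0,0,0],[0,0,0],[0,0,0]], "linear": [[0,0,0],[0,0,0],[0,0,0],[0,0,3],[0,0,7],[0,0,11],[0,0,12],[0,0,12]], "fingers": [6,7,7,7,7,7,8,9]}}

```text
time: 41.88
tcp_pos: [0.587, 0.085, 0.1843]
ee_rot: [[-0.985, 0.17, 0.001], [0.17, 0.985, -0.0], [-0.0, 0.0, -1.0]]
ft_force: [-0.2, 0.2, -0.2]
opening: 0.0864
finger_force: 0.0
```

```bash
cat > disc.py <<'E'
from m import *
import sys
def discs(d,z):
    for c in segs(d,(3,130,70),(18,255,255),200):
        r=rect(d,c,z)
        if 40<r[2]<60 and 40<r[3]<60: print('disc',r)
if __name__=='__main__':
    d=grab('wrist',sys.argv[1]); s=bot.state(); print(np.round(s['tcp_pos'],4),s['time']); discs(d,float(sys.argv[2]))
    print('crystal',[rect(d,c,float(sys.argv[2])+.028) for c in segs(d,(128,60,40),(155,255,255),40)])
E
python3 - <<'E'
from fit import *
d=grab('wrist','w15'); s=bot.state(); print(s['tcp_pos'])
m=mask_near(d,*TE,.587,.085,.07)
for h,z in((.036,.036),(.012,.06)): print((m>0).sum(),boxfit(d,m,.587,.085,-.17,.05,h,z))
a=grab('scene','sc6');b=grab('side','s6')
cv2.imwrite('pics/c11.png',np.hstack([cv2.resize(cv2.imread('pics/w15.png')[60:300,130:390],(433,400)),cv2.resize(cv2.imread('pics/sc6.png')[200:280,265:345],(367,400),interpolation=cv2.INTER_CUBIC)]))
E
```

```text
[0.58615377 0.08497662 0.18297559]
2332 (array([ 5.88064e+02,  8.48570e+01, -1.70000e-01]), np.float64(0.139))
2332 (array([ 5.85482e+02,  8.55950e+01, -1.70000e-01]), np.float64(0.081))
```

View pics/c11.png

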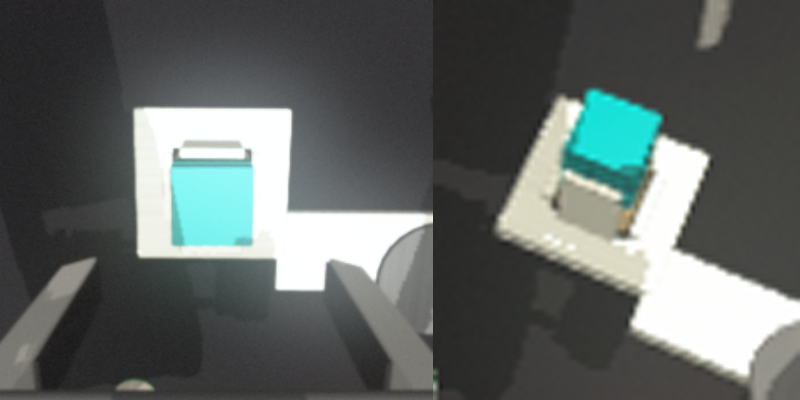

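The stack is square: teal on the cream plinth, (212,203) in the left half. That was the last permitted view, so I'll work from numbers only now. Disc next.

Request:
{"name": "play_rows", "arguments": {"dr": [[0,0,0],[0,0,0],[0,0,0],[0,0,0],[0,0,0],[0,0,0],[0,0,0],[0,0,0],[0,0,0]], "linear": [[-1.5,-5,0],[-3,-10,0],[-4.5,-15,0],[-6,-20,-1],[-7.5,-25,-4],[-8.55,-29.1,-7],[-8.55,-29.1,-9],[-8.55,-29.1,-9],[-8.55,-29.1,-9]], "fingers": [9.2,9.2,9.2,9.2,9.2,9.2,9.2,9.2,9.2]}}

```text
time: 43.15
tcp_pos: [0.5016, -0.2056, 0.0943]
ee_rot: [[-0.986, 0.169, -0.0], [0.169, 0.986, 0.0], [0.0, 0.0, -1.0]]
ft_force: [-0.5, 0.2, -0.3]
opening: 0.0919
finger_force: 0.0
```

```bash
python3 disc.py w16 .012; python3 - <<'E'
from m import *
for n in('w1','w16'):
    d=load(n)
    for c in segs(d,(3,130,70),(18,255,255),200):
        h=cv2.convexHull(c); print(n,rect(d,h,.012),cv2.boundingRect(c))
E
```

```text
[ 0.5021 -0.2057  0.095 ] 43.2
disc (500.5, -206.7, 48.9, 49.7, 53.4)
crystal [(496.4, -205.9, 13.0, 17.0, 80.3)]
w1 (502.3, -206.4, 49.0, 48.8, 43.2) (189, 134, 36, 36)
w16 (500.5, -206.7, 48.9, 49.7, 53.4) (228, 165, 55, 54)
```

Request:
{"name": "play_rows", "arguments": {"dr": [[0,0,0],[0,0,0],[0,0,0],[0,0,0],[0,0,0],[0,0,0],[0,0,0],[0,0,0],[0,0,0],[0,0,0]], "linear": [[0,-0.05,-4],[0,-0.05,-7],[0,-0.05,-9.1],[0,-0.05,-9.1],[0,-0.05,-9.1],[0,-0.05,-9.1],[0,-0.05,-9.1],[0,-0.05,-9.1],[0,-0.05,-9.1],[0,-0.05,-9.1]], "fingers": [9,9,9,8,7,6,5,4.3,4.3,4.3]}}

```text
time: 44.45
tcp_pos: [0.502, -0.2068, 0.0042]
ee_rot: [[-0.985, 0.17, 0.001], [0.17, 0.985, -0.001], [-0.001, -0.0, -1.0]]
ft_force: [0.0, -0.2, 5.5]
opening: 0.047
finger_force: 25.0
```

Request:
{"name": "play_rows", "arguments": {"dr": [[0,0,0],[0,0,0],[0,0,0],[0,0,0],[0,0,0],[0,0,0],[0,0,0],[0,0,0],[0,0,0],[0,0,0],[0,0,0]], "linear": [[0,0,4],[0.5,3,8],[2,8,11],[3.5,13,11],[5,18,11],[6.5,23,11],[8,28,11],[8.55,29.1,11],[8.55,29.1,10],[8.55,29.1,10],[8.55,29.1,10]], "fingers": [4.3,4.3,4.3,4.3,4.3,4.3,4.3,4.3,4.3,4.3,4.3]}}

```text
time: 45.82
tcp_pos: [0.5864, 0.083, 0.1029]
ee_rot: [[-0.985, 0.172, -0.001], [0.172, 0.985, -0.0], [0.001, -0.0, -1.0]]
ft_force: [0.2, 0.0, -0.6]
opening: 0.0471
finger_force: 25.0
```

```bash
python3 - <<'E'
from m import *
d=grab('wrist','w17');s=bot.state();t=s['tcp_pos'];print(np.round(t,4),s['opening'],s['finger_force'])
for c in segs(d,(3,130,70),(18,255,255),200): print(rect(d,cv2.convexHull(c),t[2]+.0085),cv2.boundingRect(c))
for c in segs(d,(128,60,40),(155,255,255),40): print('cr',rect(d,c,t[2]+.036),cv2.boundingRect(c))
E
```

```text
[0.5868 0.0831 0.1033] 0.04760193846434028 24.999830424785614
(585.0, 83.6, 46.2, 47.0, 57.0) (219, 196, 77, 72)
cr (577.7, 84.9, 13.6, 20.2, 80.2) (244, 223, 27, 37)
cr (463.8, 53.3, 24.0, 7.6, 80.1) (108, 0, 58, 21)
```

Request:
{"name": "play_rows", "arguments": {"dr": [[0,0,0],[0,0,0],[0,0,0],[0,0,0],[0,0,0],[0,0,0]], "linear": [[0.05,0.05,-0.8],[0.05,0.05,-1.6],[0.05,0.05,-2.2],[0.05,0.05,-2.4],[0.05,0.05,-2.5],[0.05,0.05,-2.5]], "fingers": [4.3,4.3,4.3,4.3,4.3,4.3]}}

```text
time: 46.62
tcp_pos: [0.5877, 0.085, 0.0786]
ee_rot: [[-0.985, 0.17, 0.0], [0.17, 0.985, -0.0], [-0.0, 0.0, -1.0]]
ft_force: [0.2, 0.1, -1.0]
opening: 0.0474
finger_force: 25.0
```

Request:
{"name": "play_rows", "arguments": {"dr": [[0,0,0],[0,0,0],[0,0,0]], "linear": [[0,-0.02,-0.15],[0,-0.02,-0.24],[0,-0.02,-0.24]], "fingers": [4.3,4.3,4.3]}}

```text
time: 47.0
tcp_pos: [0.5876, 0.0848, 0.0763]
ee_rot: [[-0.985, 0.17, 0.0], [0.17, 0.985, 0.0], [-0.0, 0.0, -1.0]]
ft_force: [0.0, -0.0, 0.4]
opening: 0.0472
finger_force: 25.0
```

Request:
{"name": "play_rows", "arguments": {"dr": [[0,0,0],[0,0,0],[0,0,0],[0,0,3],[0,0,7],[0,0,11],[0,0,12],[0,0,12]], "linear": [[0,0,0],[0,0,0],[0,0,0],[0,0,3],[0,0,7],[0,0,11],[0,0,12],[0,0,12]], "fingers": [6,7,7,7,7,7,7,7]}}

```text
time: 48.0
tcp_pos: [0.5886, 0.0848, 0.1981]
ee_rot: [[-0.934, 0.356, 0.004], [0.356, 0.934, -0.0], [-0.004, 0.001, -1.0]]
ft_force: [0.3, -0.5, -0.1]
opening: 0.07
finger_force: 0.0
```

I typed a stray rotation into the retreat rows. The fingers were already open and above the spacers, but I'll check the stack anyway.

```bash
python3 - <<'E'
from fit import *
W=grab('wrist','w18');S=grab('scene','sc7');D=grab('side','s7');s=bot.state();R=np.array(s['ee_rot']);print(np.round(s['tcp_pos'],4),np.degrees(np.arctan2(R[1,1],R[0,1])),s['joints'][5])
for c in segs(W,(3,130,70),(18,255,255),200): print('disc w',rect(W,cv2.convexHull(c),.084),cv2.boundingRect(c))
for c in segs(W,(128,60,40),(155,255,255),40): print('cr w',rect(W,c,.112),cv2.boundingRect(c))
for n,d in(('scene',S),('side',D)):
    hsv=cv2.cvtColor(d['image'],cv2.COLOR_RGB2HSV)
    for nm,lo,hi,p in(('disc',(3,130,70),(18,255,255),(.587,.085,.08)),('cr',(128,50,40),(155,255,255),(.587,.085,.1)),('teal',*TE,(.587,.085,.054)),('lever',(105,130,60),(120,255,255),(.542,-.375,.105))):
        m=cv2.inRange(hsv,lo,hi);k,l,st,ce=cv2.connectedComponentsWithStats(m);u=np.array(proj(d,p))
        print(n,nm,'pred',u.round(1),[(ce[i].round(1).tolist(),st[i].tolist()) for i in range(1,k) if np.hypot(*(ce[i]-u))<18 and st[i,4]>8])
W2=load('w15'); m=mask_near(W2,*TE,.587,.085,.07)
E
```

```text
[0.5874 0.0848 0.196 ] 69.64482660810359 -1.217956225718974
cr w (583.0, 86.8, 13.7, 16.1, 69.1) (249, 177, 16, 18)
cr w (433.7, 43.1, 38.8, 33.6, 69.2) (115, 13, 50, 47)
scene disc pred [303.6 224.8] [([301.3, 222.6], [300, 217, 5, 10, 19]), ([302.2, 227.8], [296, 219, 16, 13, 44]), ([309.3, 219.6], [307, 218, 5, 5, 10])]
scene cr pred [304.2 220.7] [([304.4, 220.7], [303, 217, 4, 9, 27])]
scene teal pred [302.9 230. ] [([303.9, 232.4], [293, 222, 22, 19, 107])]
scene lever pred [164.5 178.6] [([165.5, 179.3], [161, 176, 9, 11, 46])]
side disc pred [253.1 192.5] [([252.6, 193.9], [246, 188, 15, 11, 55])]
side cr pred [253.1 187. ] [([253.6, 186.4], [251, 183, 6, 9, 36])]
side teal pred [253.1 199.7] [([253.6, 203.4], [247, 198, 15, 10, 110])]
side lever pred [275.9 291.5] [([276.5, 291.2], [272, 286, 10, 12, 69])]
```

```bash
python3 - <<'E'
from fit import *
W,S,D=load('w18'),load('sc7'),load('s7')
P=(.5116,.3106,.207); o=[]
for n,d in(('scene',S),('side',D)):
    hsv=cv2.cvtColor(d['image'],cv2.COLOR_RGB2HSV);m=cv2.inRange(hsv,(4,120,60),(18,255,255));k,l,st,ce=cv2.connectedComponentsWithStats(m);u=np.array(proj(d,P))
    c=[(ce[i].round(1).tolist(),st[i].tolist()) for i in range(1,k) if np.hypot(*(ce[i]-u))<15 and st[i,4]>15];print(n,u.round(1),c)
    if c:o.append((d,*c[0][0]))
if len(o)==2:print(tri(*o))
hsv=cv2.cvtColor(W['image'],cv2.COLOR_RGB2HSV);u=proj(W,(.587,.085,.084));print(u)
m=cv2.inRange(hsv,(3,40,60),(25,255,255));m[:,:200]=0;m[:,310:]=0;m[260:]=0;m[:140]=0
c=np.vstack(cv2.findContours(m,cv2.RETR_EXTERNAL,cv2.CHAIN_APPROX_NONE)[0]);print(rect(W,cv2.convexHull(c),.084),cv2.boundingRect(c))
E
```

```text
scene [395.9 192.5] [([398.0, 194.2], [393, 186, 12, 17, 101])]
side [217.9 129.2] [([220.5, 128.1], [218, 122, 5, 14, 50])]
(array([0.52044066, 0.31481446, 0.20946041]), [1.2, 1.2])
(np.float64(256.2167603949391), np.float64(182.5104280958629))
(596.6, 79.2, 57.9, 97.4, 32.4) (211, 146, 70, 91)
```

Request:
{"name": "play_rows", "arguments": {"dr": [[0,0,0],[0,0,0.1],[0,0,0.25],[0,0,0.4],[0,0,0.55],[0,0,0.72],[0,0,0.72],[0,0,0.72],[0,0,0.72]], "linear": [[0,0,5],[0,0,8],[-2,5,8],[-4,10,8],[-6,15,8],[-7.55,20,8],[-7.55,22.55,8],[-7.55,22.55,8],[-7.55,22.55,8]], "fingers": [5,5,5,5,5,5,5,5,5]}}

```text
time: 49.28
tcp_pos: [0.512, 0.3094, 0.2756]
ee_rot: [[-0.935, -0.355, -0.001], [-0.355, 0.935, -0.001], [0.001, -0.001, -1.0]]
ft_force: [-0.4, -0.0, -0.1]
opening: 0.0499
finger_force: 0.0
```

```bash
python3 - <<'E'
from fit import *
W=grab('wrist','w19');s=bot.state();print(np.round(s['tcp_pos'],4))
hsv=cv2.cvtColor(W['image'],cv2.COLOR_RGB2HSV);print(proj(W,(.5116,.3106,.231)))
m=cv2.inRange(hsv,(3,110,60),(20,255,255));k,l,st,ce=cv2.connectedComponentsWithStats(m)
for i in range(1,k):
    if st[i,4]>60: print(st[i],ce[i].round(1),atz(W,*ce[i],.231).round(4),atz(W,*ce[i],.215).round(4))
c=[atz(W,*p,.231) for p in ((0,0),)]
# head (white) fit
m=(hsv[...,1]<60)&(hsv[...,2]>150);k,l,st,ce=cv2.connectedComponentsWithStats(m.astype(np.uint8))
for i in range(1,k):
    if st[i,4]>800: print('white',st[i],atz(W,*ce[i],.181).round(4))
E
```

```text
[0.5122 0.3091 0.2757]
(np.float64(257.7656106823369), np.float64(206.55900879964187))
[473  91   6  24  88] [475.5 101.4] [0.3822 0.4279 0.231 ] [0.378  0.4383 0.215 ]
[460  93   5  16  63] [462.3 100.5] [0.385  0.4188 0.231 ] [0.381  0.4285 0.215 ]
[448  95   5  21  90] [450.3 104.5] [0.3905 0.4122 0.231 ] [0.3869 0.4214 0.215 ]
[435  97   5  18  81] [437.  105.2] [0.3942 0.4035 0.231 ] [0.3909 0.4121 0.215 ]
[ 48 142  43  39 976] [ 70.8 159.8] [0.5269 0.166  0.231 ] [0.5331 0.1576 0.215 ]
[251 195  21  32 477] [260.2 212.5] [0.5155 0.3142 0.231 ] [0.5209 0.3164 0.215 ]
[493 245  19  15  65] [499.6 250.2] [0.4766 0.5085 0.231 ] [0.4791 0.5247 0.215 ]
[452 257  17  14 110] [458.4 263. ] [0.4986 0.4831 0.231 ] [0.5028 0.4974 0.215 ]
[145 280  22  63 667] [153.7 311.8] [0.6337 0.2605 0.231 ] [0.6476 0.2589 0.215 ]
[348 281  22  61 613] [360.4 311.7] [0.5699 0.4281 0.231 ] [0.5791 0.4385 0.215 ]
[ 131  326  342   51 5570] [298.5 363.7] [0.6402 0.3994 0.231 ] [0.6545 0.4078 0.215 ]
white [  63  100  134  136 5482] [0.5394 0.185  0.181 ]
white [ 351  109  161  167 9036] [0.4545 0.4631 0.181 ]
white [ 215  159   83   98 4215] [0.5213 0.3121 0.181 ]
white [ 265  325   63   40 1421] [0.662  0.4087 0.181 ]
```

Request:
{"name": "play_rows", "arguments": {"dr": [[0,0,0],[0,0,0],[0,0,0],[0,0,0],[0,0,0],[0,0,0],[0,0,0],[0,0,0],[0,0,0],[0,0,0]], "linear": [[0.75,0.5,0],[0.75,0.5,-1],[0.75,0.5,-3.5],[0.75,0.5,-6],[0.75,0.5,-7.8],[0.75,0.5,-7.8],[0.75,0.5,-7.8],[0.75,0.5,-7.8],[0.75,0.5,-7.8],[0.75,0.5,-7.8]], "fingers": [5,5,5,5,5,4,3,2,1,1], "squeeze": 10}}

```text
time: 50.58
tcp_pos: [0.5202, 0.3156, 0.1994]
ee_rot: [[-0.935, -0.354, 0.002], [-0.354, 0.935, 0.001], [-0.002, 0.0, -1.0]]
ft_force: [0.3, -0.2, 3.4]
opening: 0.0176
finger_force: 10.0
```

```bash
python3 - <<'E'
from h import *
s=bot.state();g=np.array(s['tcp_pos'])[:2];print(s['tcp_pos'],s['opening'],s['finger_force'],s['ft_force'])
h=np.array([.6848,.2405]);v=g-h;r0=np.hypot(*v);A0=np.arctan2(v[1],v[0]);A1=np.arctan2(.0848-h[1],.587-h[0])%(2*np.pi);r1=np.hypot(.0848-h[1],.587-h[0]);print(r0,r1,A1-A0)
N=12
for i in range(1,N+1):
    t=i/N;A=A0+(A1-A0)*t;r=r0+(r1-r0)*t;print(((h+r*np.array([np.cos(A),np.sin(A)])-g)*100).round(2).tolist())
E
```

```text
[0.5201734  0.31564148 0.19935064] 0.017635954035377974 10.000295341014862 [ 0.30418406 -0.21434208  3.39399838]
0.1809645242540285 0.1838676969997721 1.4381417050684489
[-0.8, -2.01]
[-1.36, -4.11]
[-1.66, -6.27]
[-1.71, -8.45]
[-1.49, -10.61]
[-1.01, -12.75]
[-0.28, -14.81]
[0.69, -16.77]
[1.89, -18.6]
[3.3, -20.28]
[4.91, -21.78]
[6.68, -23.08]
```

Request:
{"name": "play_rows", "arguments": {"dr": [[0,0,0],[0,0,0],[0,0,0],[0,0,0],[0,0,0],[0,0,0],[0,0,0],[0,0,0],[0,0,0],[0,0,0],[0,0,0],[0,0,0]], "linear": [[-0.8,-2.01,0],[-1.36,-4.11,0],[-1.66,-6.27,0],[-1.71,-8.45,0],[-1.49,-10.61,0],[-1.01,-12.75,0],[-0.28,-14.81,0],[0.69,-16.77,0],[1.89,-18.6,0],[3.3,-20.28,0],[4.91,-21.78,0],[6.68,-23.08,0]], "fingers": [1,1,1,1,1,1,1,1,1,1,1,1]}}

```text
time: 52.08
tcp_pos: [0.5877, 0.0836, 0.1987]
ee_rot: [[-0.935, -0.354, 0.001], [-0.354, 0.935, 0.0], [-0.001, -0.0, -1.0]]
ft_force: [-0.6, 2.4, 5.8]
opening: 0.0176
finger_force: 10.0
```

Request:
{"name": "play_rows", "arguments": {"dr": [[0,0,0],[0,0,0],[0,0,0]], "linear": [[0,0,0],[0,0,0],[0,0,0]], "fingers": [1,1,1]}}

```text
time: 52.45
tcp_pos: [0.5873, 0.0837, 0.1988]
ee_rot: [[-0.936, -0.353, 0.002], [-0.353, 0.936, -0.001], [-0.002, -0.002, -1.0]]
ft_force: [1.1, -0.9, 5.2]
opening: 0.0178
finger_force: 10.0
```

```bash
cat > lamp.py <<'E'
from fit import *
import sys
S=grab('scene','L'+sys.argv[1]+'a');D=grab('side','L'+sys.argv[1]+'b')
def blobs(d,lo,hi,p,r,a):
    m=cv2.inRange(cv2.cvtColor(d['image'],cv2.COLOR_RGB2HSV),lo,hi);k,l,st,ce=cv2.connectedComponentsWithStats(m);u=np.array(proj(d,p))
    return u,[(ce[i],st[i]) for i in range(1,k) if np.hypot(*(ce[i]-u))<r and st[i,4]>a]
for nm,lo,hi,p in(('handle',(4,120,60),(18,255,255),(.587,.0848,.207)),('head',(0,0,150),(180,60,255),(.587,.0848,.166))):
    o=[]
    for d in(S,D):
        u,b=blobs(d,lo,hi,p,20,15); print(nm,u.round(1),[(c.round(1).tolist(),s.tolist()) for c,s in b])
        if b: o.append((d,*max(b,key=lambda q:q[1][4])[0]))
    if len(o)==2 and nm=='handle': print(tri(*o))
print(bot.state()['tcp_pos'],bot.state()['ft_force'],bot.state()['opening'])
E
python3 lamp.py 1
```

```text
handle [307.6 196.5] [([308.0, 195.6], [304, 188, 9, 17, 97])]
handle [253.2 155.6] []
head [306.2 206.2] [([322.5, 216.5], [289, 194, 70, 52, 831])]
head [253.2 167.9] []
[0.58714912 0.08373446 0.19872526] [ 1.07093977 -0.76707696  4.88680126] 0.017760488340235792
```

Request:
{"name": "play_rows", "arguments": {"dr": [[0,0,0],[0,0,0],[0,0,0],[0,0,0],[0,0,0],[0,0,0]], "linear": [[0,0.1,0],[0,0.1,0],[0,0.1,0],[0,0.1,3],[0,0.1,7],[0,0.1,7.5]], "fingers": [1,4,4,4,4,4]}}

```text
time: 53.3
tcp_pos: [0.5879, 0.0857, 0.2761]
ee_rot: [[-0.935, -0.354, 0.006], [-0.354, 0.935, 0.0], [-0.005, -0.002, -1.0]]
ft_force: [0.6, -0.2, -0.7]
opening: 0.0398
finger_force: 0.0
```

Request:
{"name": "play_rows", "arguments": {"dr": [[0,0,-0.18],[0,0,-0.36],[0,0,-0.54],[0,0,-0.72],[0,0,-0.9],[0,0,-1.08],[0,0,-1.26],[0,0,-1.44],[0,0,-1.62],[0,0,-1.8],[0,0,-1.94],[0,0,-1.94]], "linear": [[0,-1,2],[0,-2,2],[0,-3,2],[0,-4,2],[0,-5,2],[0,-6,2],[0,-7,2],[0,-8,2],[0,-9,2],[0,-10,2],[0,-11,2],[0,-11,2]], "fingers": [4,4,4,4,4,4,4,4,4,4,4,4]}}

```text
time: 54.8
tcp_pos: [0.5854, -0.0248, 0.291]
ee_rot: [[0.007, 1.0, -0.003], [1.0, -0.007, 0.001], [0.001, -0.003, -1.0]]
ft_force: [0.1, 0.4, 0.2]
opening: 0.0402
finger_force: 0.0
```

```bash
cat >> lamp.py <<'E'
W=grab('wrist','L'+sys.argv[1]+'w');hsv=cv2.cvtColor(W['image'],cv2.COLOR_RGB2HSV)
u,b=blobs(W,(4,120,60),(18,255,255),(.587,.0848,.231),40,60);print('wrist handle pred',u.round(1),'axis pred low',np.round(proj(W,(.587,.0848,.181)),1))
for c,s in b:print(c.round(1),s,atz(W,*c,.231).round(4))
g=cv2.cvtColor(W['image'],cv2.COLOR_RGB2GRAY); hu=np.array(proj(W,(.587,.0848,.181)));rp=np.hypot(*(np.array(proj(W,(.623,.0848,.181)))-hu))
cir=cv2.HoughCircles(cv2.medianBlur(g,5),cv2.HOUGH_GRADIENT,1,10,param1=120,param2=15,minRadius=int(rp*.9),maxRadius=int(rp*1.12))
print('head pred',hu.round(1),rp.round(1))
if cir is not None:
    for c in cir[0][:6]:
        if np.hypot(*(c[:2]-hu))<40: print('circle',c,atz(W,c[0],c[1],.181).round(4))
E
python3 lamp.py 2
```

```text
handle [307.6 196.5] [([307.7, 195.6], [305, 188, 8, 17, 84])]
handle [253.2 155.6] [([253.5, 155.4], [251, 149, 6, 15, 69])]
(array([0.5868006 , 0.08415047, 0.2087226 ]), [1.1, 1.1])
head [306.2 206.2] [([322.0, 215.3], [289, 193, 70, 52, 860])]
head [253.2 167.9] []
[ 0.58572469 -0.02414797  0.2916839 ] [ 0.38847314 -0.05850264  0.50917272] 0.03995251172164207
wrist handle pred [259.1  60.3] axis pred low [258.9  68.3]
head pred [258.9  68.3] 39.9
circle [260.5  66.5  41.2] [0.5885 0.0863 0.181 ]
```

```bash
python3 - <<'E'
from fit import *
import time
for f,n0 in(('L2a','sc7'),('L2b','s7')):
    for nm,lo,hi,p in(('cr',(128,50,40),(155,255,255),(.587,.085,.1)),('teal',*TE,(.587,.085,.054)),('lever',(105,130,60),(120,255,255),(.542,-.375,.105)),('jarV',(128,50,40),(155,255,255),(.4154,.0237,.044)),('jarG',(50,100,60),(75,255,255),(.7555,-.0095,.0445)),('jarR',(0,150,90),(3,255,255),(.71,-.33,.0445))):
        r=[]
        for g in(f,n0,'scene0' if f=='L2a' else 'side0'):
            d=load(g);m=cv2.inRange(cv2.cvtColor(d['image'],cv2.COLOR_RGB2HSV),lo,hi);k,l,st,ce=cv2.connectedComponentsWithStats(m);u=np.array(proj(d,p))
            r.append([ce[i].round(1).tolist() for i in range(1,k) if np.hypot(*(ce[i]-u))<22 and st[i,4]>12])
        print(f,nm,r)
E
```

```text
L2a cr [[[304.3, 221.3]], [[304.4, 220.7]], []]
L2a teal [[[303.7, 232.5]], [[303.9, 232.4]], []]
L2a lever [[[165.5, 179.3]], [[165.5, 179.3]], [[165.5, 179.3]]]
L2a jarV [[[294.5, 186.8]], [[290.3, 187.2], [298.5, 188.5]], [[294.5, 186.8]]]
L2a jarG [[[257.8, 272.5]], [[257.8, 272.4]], [[257.8, 272.4]]]
L2a jarR [[[153.0, 240.6]], [[153.0, 240.6]], [[153.0, 240.6]]]
L2b cr [[[253.9, 187.3]], [[253.6, 186.4]], []]
L2b teal [[[253.6, 203.4]], [[253.6, 203.4]], []]
L2b lever [[[276.5, 291.2]], [[276.5, 291.2]], [[276.6, 291.3]]]
L2b jarV [[[201.1, 219.5]], [[201.1, 219.9]], [[201.0, 219.5]]]
L2b jarG [[[314.4, 212.8]], [[314.3, 212.9]], [[314.4, 212.9]]]
L2b jarR [[[340.3, 279.7]], [[340.6, 279.8]], [[340.7, 280.0]]]
```

The stack, lever and jars have not moved, so I'm handing in.

```bash
python3 -c "
from bench import bot
print(bot.job_done())"
```

```text
the job is handed in; nothing more can be done
None
```

I handed the job in at about 55 s: switch tested and lever left up, plinth, three teal spacers and top disc stacked in the pocket, lamp head back over the stack to within about 2 mm, and the jars in the same place in the camera images; no verdict was shown.

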